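# Mount the bench pin and lock it with its quarter-turn thumbscrew

### The arm

A 7-joint arm with a two-finger parallel gripper is mounted at the origin on the work surface. World frame = base frame: x ahead of the robot, y to its left, z up, the work surface at z = 0. Lengths are in m, angles in rad, forces in N, time in s.
With the tool pointing down it reaches from about 0.425 to 0.925 m from the base axis. Payload 6.8 kg.
Tool frame: the origin (TCP) lies between the finger pads; the fingertips stand 11 mm ahead of it and the grasp point (between the pads) lies 8 mm behind it; z points along the fingers, y is the line along which they close (so a half turn about z gives the same grasp; the last joint's range is limited). The gripper opens to 85 mm and grips with 20 to 120 N. Pads are 22 mm wide; open, the fingers measure 114 mm over their backs; the gripper's body (76 mm by 85 mm) begins 54 mm behind the grasp point. The pads swing forward as they close: fully open they stand 13 mm farther back than shut.
Start: joints at [1.105, 0.477, 0.022, 1.555, -0.011, 1.109, -0.083], TCP at [0.236, -0.632, 0.242] pointing down, gripper open.
Joint ranges: [-2.96, 2.96], [-0.34, 2.1], [-1.41, 1.46], [0.24, 2.44], [-1.37, 4.51], [0.17, 1.92], [-2.96, 2.96]. Speed limits (rad/s): [2.39, 2.39, 3.14, 3.14, 3.14, 3.14, 3.14].

### API

Orientations are given as a rotation vector (axis times angle).
In Python, from bench import r gives the robot as it stands.
- The arm moves only by the tool send_rows, never from a script. Its argument "deltas" is a list of rows, each an object of numbers: "dx", "dy", "dz": the shift along the world's x, y, z in mm; "rx", "ry", "rz": the turn, a rotation vector about the world's x, y, z in degrees. A call has 1 to 5 rows; each row is the pose to reach, as a shift and turn from the pose commanded when the call began; what a row does not reach only later rows make up. A row lasts 1/12 s, in which the tool goes at most 41.7 mm and 7.16 degrees, less where a joint would pass 70% of its speed; a pose out of reach is approached as far as the arm can. A call with a gripper value outside its range is refused whole. "jaw" is the finger opening in mm, from 0 to 85.4, set as the call begins (left out, the last holds). The fingers move at their own pace and stop on an object; "newtons" is the grip in N (left out, the last holds). Time passes only in rows, so rows that repeat a pose let the fingers close. It gives the time, the measured TCP pose, the force, the opening and the grip force at its end, in the units of the state.
- r.get_obs(): the state, without advancing time (a new reading comes with each control period).
- r.grab_frame(name): name is "scene" or "top" or "wrist"; returns a dict with "frame" (384x512x3 uint8, blue, green, red), "z_map" (384x512 float32, m along the optical axis (not along the pixel's ray), 0 where there is no reading), "vertical_fov" (degrees; the focal length in pixels is half the picture's height over the tangent of half this angle, whatever the lens; pixels are square), "cx", "cy" (the principal point, pixels), "xyz" and "orientation" of the camera in the world. Camera axes: x right, y down, z forward; pixel columns grow to the right and rows downward; lengths in m; the calibration is good to about 2 mm. The wrist camera is an equidistant fisheye: a pixel r from the principal point sees the ray r / f radians off the axis. A picture is of the moment at which its call begins.
- r.hand_in(): hands the job in; it is judged then, once.
The state is a dict: "clock": time; "joints": joint angles; "qvel": joint speeds; "tau": joint torques, N m; "tcp_pos": TCP position; "orientation": TCP orientation; "contact_force": force on the tool from outside, world axes, zero at the start; "moment": the same for the moment, N m; "grip_width": finger opening in m; "gripper_force": force on a finger pad.
Only numpy, scipy, OpenCV 4.12 (cv2) and the standard library are available. Lean on these libraries where they do the work, as an engineer would, in place of code of your own. Each camera call takes 0.05 s, during which the arm holds its last target. There are 200 camera calls.

### The job

Fit the pale wooden bench pin to the steel holder on the bench board: slide it in from the front, slotted end first and lying flat, until it is fully home against the back stop and its slot lies over the keyed plate in the holder. Then take the thumbscrew with the red grip out of the bur block, pass it down through the pin and the keyed plate until its collar sits flat on the pin, and lock it by turning it clockwise a quarter turn to its stop. The keyed plate floats a few millimetres, so feel for its slot with the foot: push gently, never harder than about 3 kg, and leave the other things on the bench where they are.

Things in the scene. Friction and masses are not known exactly. Their poses are not given: they have to be found in the camera images.
- pin_grip (a point): Grip point of the bench pin: on its centre line, half-way up, 35 mm behind its front (V) end. Pale beech board 140 long (x) x 50 wide (y) x 20 thick, about 110 g, lying loose on the bench top. +x points along it from the V end to the slotted rear end, z up. Grip it across its 50 mm width here: once home, this point stands 35 mm clear in front of the holder's mouth.
- pin_slot (a point): Middle of the pin's keyed slot, on the pin's top face: 35 mm from the pin's rear end, 70 mm behind pin_grip along +x. The steel-edged slot goes right through, 30 long (x) x 18 wide (y): roomy for the foot. Axes as pin_grip.
- holder_slot (a point): Middle of the holder's window, level with its steel plate's top (56 above the bench), +x the way the pin slides in, z up. In it floats a brass keyed plate, 6 thick, top 0.5 lower, its slot 21.5 (x) x 9.5 (y): that slot lies up to 2.6 off this point in x and in y, and stays put unless pushed by over 4 N. Home: pin on the plate, rear end on the stop, pin_slot 20 above this point.
- holder: The holder and its board (light wood, 180 x 220 x 50, tray in front), fixed, may stand turned; origin on the bench under holder_slot, same axes. Seen from the slot: plate from x -35 to +43; mouth at -35; back stop face at x +35; fixed steel rail face at y +25, from x -33 back; both sides flare outwards over 14 mm before that, to x -48. Rail, jaw and stop 14 to 15 above the plate.
- jaw (a joint): Brass sprung jaw, the holder's side at y -25: opens towards -y. 0 (m) as it rests, its face at y -23, 66 long; +0.002 with the pin in; at most 0.006. Spring 2.8 N shut, 0.7 N per mm more; it presses the pin over to the steel rail, so the pin drags by some 3 to 8 N as it slides and stays where it is left.
- screw_grip (a point): Middle of the thumbscrew's red wing grip, 34 wide (x) x 9 thick (y) x 24 high; grip it across the 9. All steel below, 71 tall, about 90 g. It stands upright in the bur block, z up. Downwards from here: grip ends 12 below, thin neck, round collar 38 across from 22 to 26 below, shank 8 across, foot bottom 59 below. A half turn gives the same screw.
- screw_foot (a point): Middle of the underside of the thumbscrew's foot: a flat square-cornered bar 20 long (x, same way as the wing) x 8 wide (y) x 5 high; collar underside 33 above it. Seated, collar on the pin, it lies 13 below holder_slot, clear under the keyed plate; turned clockwise seen from above it then locks, with a stop at about 90 degrees (it cannot turn the other way).
- screw: The thumbscrew, origin at screw_foot, same axes.
- pin: The bench pin, origin at the middle of its underside, axes as pin_grip.
- bur_block: Dark wooden bur block, fixed, 130 (x) x 60 (y) x 45 high, origin at the middle of its underside. The thumbscrew is parked in a loose slot 25 (x) x 13 (y), 30 from the middle towards -x, collar on the top face: lift it 40 straight up to clear. Six thin burs stand 22 above the top towards +x, from x +25 on.
- torch: Bystander: green gas hand torch on a brass foot, 160 tall, 64 across.
- gas_a: Bystander: blue gas can, 150 tall, 68 across.
- gas_b: Bystander: blue bottle with black cap, 170 tall, 68 across.
- brush_cup: Bystander: white cup with brushes and small tools, 72 across, 180 tall in all.
- hammer: Bystander: small hammer lying on the bench.
- mandrel: Bystander: tapered steel ring mandrel, 290 long, lying.
- spare_pin: Bystander: dark wooden spare pin without slot, 120 x 54 x 18, lying.
- solder_board: Bystander: white soldering board 150 x 110 x 14 with a black block on it.
There are look-alikes about, which are no part of the job. Of the things shaped like the screw, the bare steel one is meant. Leave any blue look-alike of the pin alone.

How it is judged:
On the way, in this order (a step that is already met when the one before it is completed fails the run):
1. the pin is fully home in the holder: its slot within 2 mm of the middle of the holder's window, flat on the plate (within 1.5 mm) and straight within 3 degrees (x of pin_slot in the frame of holder_slot between -0.002 and 0.002 m and y of pin_slot in the frame of holder_slot between -0.002 and 0.002 m and z of pin_slot in the frame of holder_slot between 0.018 and 0.0215 m and angle between the x axis of pin_slot and the x axis of holder_slot, either way round below 0.05 rad and angle between pin_slot's own z axis and vertical below 0.06 rad), for 0.2 s.
2. the thumbscrew stands upright down through both slots, its foot below the keyed plate (all of step 1 and x of screw_foot in the frame of holder_slot between -0.005 and 0.005 m and y of screw_foot in the frame of holder_slot between -0.005 and 0.005 m and z of screw_foot in the frame of holder_slot below -0.0113 m and angle between screw_foot's own z axis and vertical below 0.08 rad), for 0.1 s.
At the end, for the whole second after the job is handed in: Pin home: pin_slot within 2 mm of holder_slot each way, flat within 1.5 mm, straight within 3 degrees. Thumbscrew upright (4.5 degrees) through both slots, within 5 mm of holder_slot, foot below the keyed plate, turned at least 69 degrees from the slots. Both at rest, let go (all of step 2 and angle between the x axis of screw_foot and the x axis of holder_slot, either way round above 1.2 rad and linear speed of each of screw, pin below 0.01 m/s); the robot touches nothing.
It fails at once if the pin bears on the holder (stop, plate, rail and sprung jaw together, the spring's 8 N included) with more than 42 N (contact force between pin and holder above 42 N).
It fails at once if the thumbscrew is pressed on the pin with more than 30 N (contact force between screw and pin above 30 N).
It fails at once if the thumbscrew is pressed on the holder with more than 30 N (contact force between screw and holder above 30 N).
It fails at once if any of the bystanders is moved more than 3 cm (distance of any of torch, gas_a, gas_b, brush_cup, hammer, mandrel, spare_pin, solder_board from where it was at the start of the episode above 0.03 m).
It also fails if it takes over 72 s, if anything falls off the work surface, if the arm or the gripper's body presses on something with over 40 N, if the wrist force passes 120 N, or if a joint passes its speed limit or range.

## Working session

There is one attempt and no reset: what is moved stays moved. The work goes in short steps, Python scripts to look and compute and a tool call to move; the robot and the scene stay as the last step left them, time stands still between calls to the robot, and variables do not carry over. Pictures are saved under pics/ and viewed, at most 10 in all, crops included, and the job is handed in when it is done.

Besides the shell and the picture viewer there is one more tool, called after "Request:" as name(argument=value, ...) on one line, values as JSON. send_rows: Moves the arm, as the interface text tells. Its arguments: {"type":"object","properties":{"deltas":{"type":"array","items":{"type":"object","properties":{"dx":{"type":"number"},"dy":{"type":"number"},"dz":{"type":"number"},"rx":{"type":"number"},"ry":{"type":"number"},"rz":{"type":"number"}}}},"jaw":{"type":"number"},"newtons":{"type":"number"}},"required":["deltas"]}

```bash
mkdir -p pics; ls; cat > h.py <<'E'
import numpy as np, cv2
from scipy.spatial.transform import Rotation as R
from bench import r
def cap(n):
    d=r.grab_frame(n); np.savez(f'{n}.npz',**{k:np.array(v) for k,v in d.items()}); return d
def load(n): return dict(np.load(f'{n}.npz'))
def foc(d): return d['frame'].shape[0]/2/np.tan(np.radians(float(d['vertical_fov']))/2)
def rot(d):
    return R.from_rotvec(np.array(d['orientation']).ravel()).as_matrix()
def rays(d,uv,fish=False):
    uv=np.atleast_2d(np.asarray(uv,float)); f=foc(d)
    p=(uv-[float(d['cx']),float(d['cy'])])/f
    if fish:
        t=np.linalg.norm(p,axis=1,keepdims=True); s=np.where(t>1e-9,np.sin(t)/np.maximum(t,1e-9),1)
        v=np.hstack([p*s,np.cos(t)])
    else: v=np.hstack([p,np.ones((len(p),1))])
    return v@rot(d).T
def onplane(d,uv,z,fish=False):
    v=rays(d,uv,fish); o=np.array(d['xyz'],float); return o+v*((z-o[2])/v[:,2])[:,None]
def cloud(d,fish=False):
    h,w=d['z_map'].shape; u,v=np.meshgrid(np.arange(w),np.arange(h))
    uv=np.stack([u.ravel(),v.ravel()],1); y=rays(d,uv,fish); f=rot(d)[:,2]
    k=d['z_map'].ravel()/(y@f); P=np.array(d['xyz'],float)+y*k[:,None]; P[d['z_map'].ravel()<=0]=np.nan
    return P.reshape(h,w,3)
E
python3 - <<'E'
from h import *
o=r.get_obs(); print({k:np.round(v,3) for k,v in o.items()})
ims=[]
for n in ['scene','top','wrist']:
    d=cap(n); ims.append(d['frame']); print(n,d['vertical_fov'],d['cx'],d['cy'],d['xyz'],d['orientation'])
cv2.imwrite('pics/a_top.png',cv2.resize(ims[1],(800,600),interpolation=cv2.INTER_CUBIC))
cv2.imwrite('pics/a_scene.png',cv2.resize(ims[0],(800,600)))
E
```

```text
pics
{'clock': np.float64(0.0), 'joints': array([ 1.105,  0.478,  0.022,  1.556, -0.011,  1.109, -0.083]), 'qvel': array([-0.002, -0.   , -0.001,  0.001, -0.   , -0.   ,  0.   ]), 'tau': array([-1.0000e-03, -5.9646e+01,  1.6080e+00, -2.8120e+01,  1.2000e-02,
        9.0000e-03, -0.0000e+00]), 'tcp_pos': array([ 0.236, -0.632,  0.241]), 'orientation': array([-3.09e+00, -5.59e-01,  1.00e-03]), 'contact_force': array([-0.215,  0.028, -0.407]), 'moment': array([-0.006,  0.01 ,  0.016]), 'gripper_force': np.float64(0.0), 'grip_width': np.float64(0.085)}
scene 57.93643802601971 253.20238519314253 187.4868206470388 [0.96180008 0.64285084 0.97910961] [-0.76931139 -2.65455873  0.97538199]
top 55.11844600502084 250.2275733246023 193.88749069851147 [ 0.33117823 -0.01898265  1.53146585] [-2.11791851  2.1625197  -0.14361531]
wrist 65.70646984690485 256.4833241201772 192.08223150901645 [ 0.30121185 -0.60850089  0.37454375] [ 2.38956708 -1.65870886 -0.23015433]
```

View pics/a_top.png

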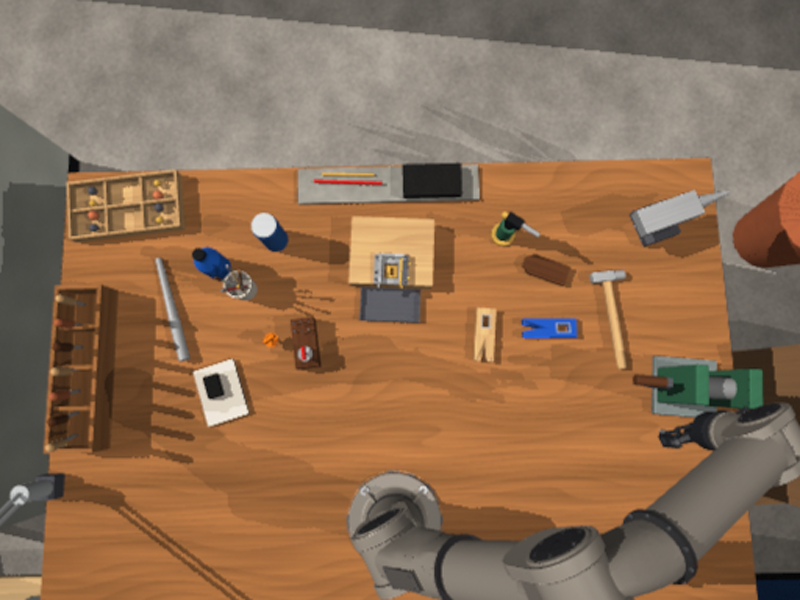

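View pics/a_scene.png

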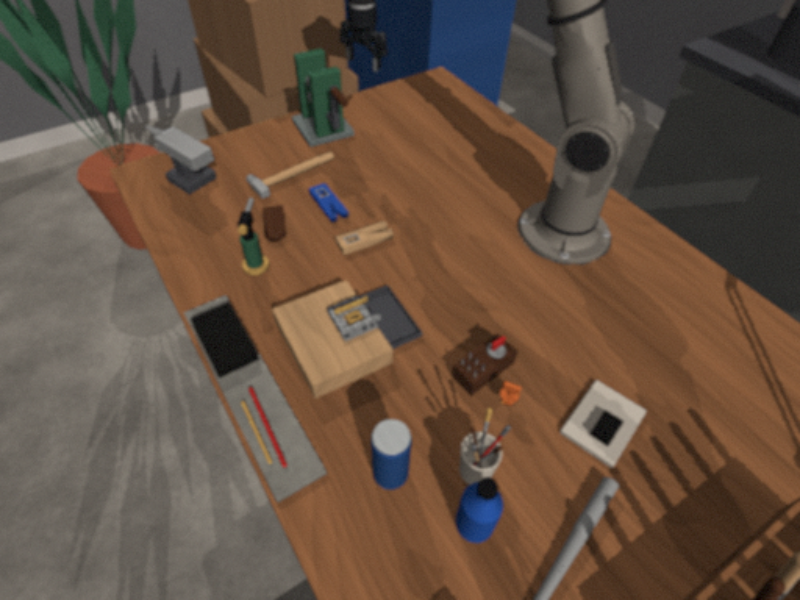

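The top view (800x600 scale) shows the pin at (485,335) with its slotted end away from the robot, the holder at (391,270), and the screw in the bur block at (305,353). The blue look-alike is at (550,328). Next I'll measure them.

```bash
python3 - <<'E'
from h import *
d=load('top'); P=cloud(d); im=d['frame']; hsv=cv2.cvtColor(im,cv2.COLOR_BGR2HSV)
def px(x,y): return int(x/1.5625),int(y/1.5625)
for n,(x,y) in dict(pin=(487,345),table=(450,400),board=(390,235),hold=(391,270),tray=(390,305),block=(303,330),coll=(300,358),red=(305,353)).items():
    u,v=px(x,y); print(n,P[v,u].round(3),hsv[v,u])
def rect(m,z,name):
    c=max(cv2.findContours(m.astype(np.uint8),0,1)[0],key=cv2.contourArea)
    (cx,cy),wh,a=cv2.minAreaRect(c); b=cv2.boxPoints(((cx,cy),wh,a)); q=onplane(d,b,z)[:,:2]
    e1=q[1]-q[0];e2=q[2]-q[1]
    print(name,'ctr',q.mean(0).round(4),'sizes',np.linalg.norm(e1).round(4),np.linalg.norm(e2).round(4),'ang',np.degrees([np.arctan2(e1[1],e1[0]),np.arctan2(e2[1],e2[0])]).round(1), len(c))
def roi(x0,y0,x1,y1):
    m=np.zeros(im.shape[:2],bool); a,b=px(x0,y0);c,e=px(x1,y1); m[b:e,a:c]=1; return m
z=P[...,2]
rect(roi(460,290,510,375)&(z>0.012)&(z<.03),.02,'pin')
rect(roi(330,200,450,330)&(z>0.044)&(z<.053),.05,'board')
rect(roi(330,200,450,330)&(z>0.06)&(z<.08),.07,'rails')
rect(roi(285,310,330,375)&(z>0.03)&(z<.055),.045,'block')
rect(roi(285,310,330,375)&(hsv[...,1]>140)&(hsv[...,2]>110)&((hsv[...,0]<6)|(hsv[...,0]>174)),.083,'red')
E
```

```text
pin [ 0.44  -0.251  0.015] [ 16 121 223]
table [ 0.295 -0.153 -0.004] [ 13 160 180]
board [ 0.731 -0.002  0.056] [ 17 120 230]
hold [ 0.65  -0.004 -0.002] [ 14 164  95]
tray [0.551 0.002 0.003] [120  15 102]
block [0.482 0.226 0.069] [10 99 88]
coll [0.411 0.233 0.05 ] [  4  60 165]
red [0.425 0.216 0.083] [  1  94 120]
pin ctr [ 0.4669 -0.2485] sizes 0.1387 0.0512 ang [ -5.3 -94.3] 100
board ctr [ 0.6907 -0.0075] sizes 0.1821 0.2229 ang [ -2.6 -93.6] 268
rails ctr [ 0.6315 -0.0067] sizes 0.0935 0.0907 ang [-91.3 178.6] 158
block ctr [0.4537 0.2233] sizes 0.0617 0.131 ang [ -84.6 -173.5] 92
red ctr [0.425  0.2213] sizes 0.0095 0.0318 ang [ -83.1 -171.8] 18
```

Request:
send_rows(deltas=[{"dx":18,"dy":36,"rz":-6},{"dx":36,"dy":72,"rz":-12},{"dx":54,"dy":108,"rz":-18},{"dx":72,"dy":144,"rz":-24},{"dx":90,"dy":180,"rz":-25}], jaw=75, newtons=40)

```text
$.deltas[0]: bad value
```

Request:
send_rows(deltas=[{"dx":18,"dy":36},{"dx":36,"dy":72},{"dx":54,"dy":108,"dz":-10},{"dx":72,"dy":144,"dz":-20},{"dx":90,"dy":180,"dz":-30}])

```text
$.deltas[0]: bad value
```

Request:
send_rows(deltas=[{"dx":8,"dy":13,"dz":-10},{"dx":16,"dy":26,"dz":-20},{"dx":16,"dy":26,"dz":-20},{"dx":16,"dy":26,"dz":-20}])

```text
$.deltas[0]: bad value
```

```bash
python3 - <<'E'
from h import *
o=r.get_obs(); print(o['clock'],o['tcp_pos'],o['orientation']); T=R.from_rotvec(o['orientation']).as_matrix(); print('tool y ang',np.degrees(np.arctan2(T[1,1],T[0,1])),T[:,2])
d=cap('wrist'); cv2.imwrite('pics/b_wrist.png',cv2.resize(d['frame'],(800,600))); P=cloud(d,True)
z=P[...,2]; print(z[192,256],np.nanmin(z)); print(d['xyz'])
m=(z>.012)&(z<.028)&(np.abs(P[...,0]-.46)<.12)&(np.abs(P[...,1]+.245)<.06); print(m.sum())
c=max(cv2.findContours(m.astype(np.uint8),0,1)[0],key=cv2.contourArea)
q=onplane(d,c[:,0],.02,True)[:,:2].astype(np.float32)*1000
print(cv2.minAreaRect(q))
E
```

```text
0.15 [ 0.23624895 -0.6318313   0.24154116] [-3.09007302e+00 -5.58777474e-01  4.94626379e-04]
tool y ang -69.4999577398689 [-5.59863123e-04  1.32568996e-03 -9.99998965e-01]
0.0017275994050353072 -0.7544081610134339
[ 0.30122999 -0.60854861  0.37467351]
0Traceback (most recent call last):
  File "<stdin>", line 6, in <module>
ValueError: max() iterable argument is empty
```

Request:
send_rows(deltas=[{"dx":18,"dy":36,"dz":0,"rx":0,"ry":0,"rz":-6},{"dx":36,"dy":72,"dz":0,"rx":0,"ry":0,"rz":-12},{"dx":54,"dy":108,"dz":0,"rx":0,"ry":0,"rz":-18},{"dx":72,"dy":144,"dz":0,"rx":0,"ry":0,"rz":-24},{"dx":90,"dy":180,"dz":0,"rx":0,"ry":0,"rz":-25}], jaw=75, newtons=40)

```text
clock: 0.62
tcp_pos: [0.3268, -0.4504, 0.2422]
orientation: [-3.139, 0.132, 0.0]
contact_force: [0.5, 0.2, -0.1]
grip_width: 0.075
gripper_force: 0.0
```

Request:
send_rows(deltas=[{"dx":18,"dy":36,"dz":0,"rx":0,"ry":0,"rz":0},{"dx":36,"dy":72,"dz":0,"rx":0,"ry":0,"rz":0},{"dx":54,"dy":108,"dz":-10,"rx":0,"ry":0,"rz":0},{"dx":72,"dy":144,"dz":-20,"rx":0,"ry":0,"rz":0},{"dx":90,"dy":180,"dz":-30,"rx":0,"ry":0,"rz":0}])

```text
clock: 1.03
tcp_pos: [0.417, -0.2705, 0.2123]
orientation: [3.139, -0.124, 0.001]
contact_force: [0.4, 0.3, 1.1]
grip_width: 0.0751
gripper_force: 0.0
```

Request:
send_rows(deltas=[{"dx":8,"dy":13,"dz":-10,"rx":0,"ry":0,"rz":0},{"dx":16,"dy":26,"dz":-20,"rx":0,"ry":0,"rz":0},{"dx":16,"dy":26,"dz":-20,"rx":0,"ry":0,"rz":0},{"dx":16,"dy":26,"dz":-20,"rx":0,"ry":0,"rz":0}])

```text
clock: 1.37
tcp_pos: [0.4323, -0.2458, 0.192]
orientation: [-3.139, 0.121, 0.002]
contact_force: [0.8, -0.4, 0.0]
grip_width: 0.0751
gripper_force: 0.0
```

```bash
python3 - <<'E'
from h import *
o=r.get_obs(); print(o['clock'],o['tcp_pos'],o['orientation']); T=R.from_rotvec(o['orientation']).as_matrix(); print('tool y ang',np.degrees(np.arctan2(T[1,1],T[0,1])),T[:,2])
d=cap('wrist'); cv2.imwrite('pics/b_wrist.png',cv2.resize(d['frame'],(800,600))); P=cloud(d,True)
z=P[...,2]; print(z[192,256],np.nanmin(z)); print(d['xyz'])
m=(z>.012)&(z<.028)&(np.abs(P[...,0]-.46)<.12)&(np.abs(P[...,1]+.245)<.06); print(m.sum())
c=max(cv2.findContours(m.astype(np.uint8),0,1)[0],key=cv2.contourArea)
q=onplane(d,c[:,0],.02,True)[:,:2].astype(np.float32)*1000
print(cv2.minAreaRect(q))
E
```

```text
1.3667 [ 0.43226788 -0.24581107  0.19202693] [-3.13895536e+00  1.20504037e-01  1.73887397e-03]
tool y ang -94.39700298442924 [-1.09384871e-03  3.66830230e-04 -9.99999334e-01]
0.0025369824981307243 -0.001660618252474877
[ 0.50143522 -0.25158837  0.32506051]
5651
((466.8821716308594, -248.72625732421875), (50.417762756347656, 142.35748291015625), 84.54093933105469)
```

View pics/b_wrist.png

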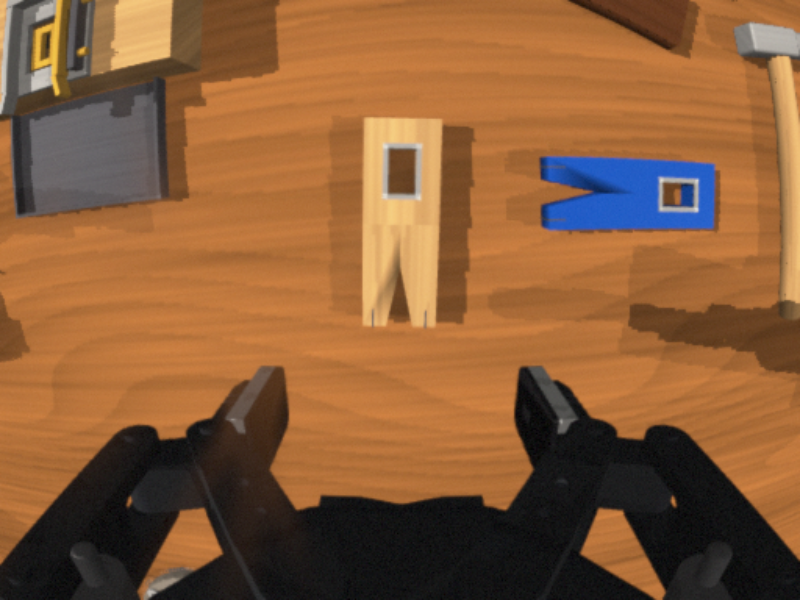

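The wrist view (800x600 scale) shows the beech pin upright at (402,222), its slot at (402,170) and its V end nearest the gripper. The measured size is 142x50, centre (467,-249), yaw about -5.4°. Now I'll grasp it.

Request:
send_rows(deltas=[{"dx":0,"dy":0.4,"dz":-40,"rx":0,"ry":0,"rz":-1},{"dx":0,"dy":0.4,"dz":-80,"rx":0,"ry":0,"rz":-1},{"dx":0,"dy":0.4,"dz":-120,"rx":0,"ry":0,"rz":-1},{"dx":0,"dy":0.4,"dz":-150,"rx":0,"ry":0,"rz":-1},{"dx":0,"dy":0.4,"dz":-165,"rx":0,"ry":0,"rz":-1}])

```text
clock: 1.83
tcp_pos: [0.43, -0.247, 0.0245]
orientation: [-3.137, 0.155, 0.006]
contact_force: [0.2, 0.1, -0.4]
grip_width: 0.0752
gripper_force: 0.0
```

Request:
send_rows(deltas=[{"dx":0,"dy":0,"dz":-8,"rx":0,"ry":0,"rz":0},{"dx":0,"dy":0,"dz":-13,"rx":0,"ry":0,"rz":0},{"dx":0,"dy":0,"dz":-13,"rx":0,"ry":0,"rz":0}])

```text
clock: 2.08
tcp_pos: [0.4323, -0.2469, 0.0144]
orientation: [3.137, -0.153, 0.0]
contact_force: [0.8, 0.1, 0.3]
grip_width: 0.0749
gripper_force: 0.0
```

Request:
send_rows(deltas=[{"dx":0,"dy":0,"dz":0,"rx":0,"ry":0,"rz":0},{"dx":0,"dy":0,"dz":0,"rx":0,"ry":0,"rz":0},{"dx":0,"dy":0,"dz":0,"rx":0,"ry":0,"rz":0},{"dx":0,"dy":0,"dz":0,"rx":0,"ry":0,"rz":0},{"dx":0,"dy":0,"dz":0,"rx":0,"ry":0,"rz":0}], jaw=40, newtons=50)

```text
clock: 2.5
tcp_pos: [0.4334, -0.2465, 0.0159]
orientation: [3.137, -0.151, 0.004]
contact_force: [-1.0, -0.9, 5.5]
grip_width: 0.0485
gripper_force: 51.8
```

Request:
send_rows(deltas=[{"dx":0,"dy":0,"dz":20,"rx":0,"ry":0,"rz":0},{"dx":5,"dy":10,"dz":55,"rx":0,"ry":0,"rz":1},{"dx":15,"dy":35,"dz":95,"rx":0,"ry":0,"rz":2},{"dx":25,"dy":65,"dz":120,"rx":0,"ry":0,"rz":2.5},{"dx":35,"dy":95,"dz":140,"rx":0,"ry":0,"rz":2.5}])

```text
clock: 2.92
tcp_pos: [0.4679, -0.1517, 0.1572]
orientation: [3.139, -0.087, 0.006]
contact_force: [0.6, 1.1, -1.4]
grip_width: 0.0485
gripper_force: 52.4
```

Request:
send_rows(deltas=[{"dx":0,"dy":25,"dz":30,"rx":0,"ry":0,"rz":0},{"dx":0,"dy":45,"dz":60,"rx":0,"ry":0,"rz":0},{"dx":0,"dy":45,"dz":60,"rx":0,"ry":0,"rz":0},{"dx":0,"dy":45,"dz":60,"rx":0,"ry":0,"rz":0}])

```text
clock: 3.25
tcp_pos: [0.4684, -0.1054, 0.2163]
orientation: [3.14, -0.078, 0.008]
contact_force: [-1.4, -0.7, -1.0]
grip_width: 0.0488
gripper_force: 52.4
```

```bash
python3 - <<'E'
from h import *
o=r.get_obs(); print(o['clock'],o['tcp_pos'],o['orientation'],o['contact_force'],o['grip_width']); T=R.from_rotvec(o['orientation']).as_matrix(); print('tool y ang',np.degrees(np.arctan2(T[1,1],T[0,1])),T[:,2])
d=cap('wrist'); cv2.imwrite('pics/c_wrist.png',cv2.resize(d['frame'],(800,600))); P=cloud(d,True)
z=P[...,2]; print(d['xyz'])
t=load('top'); cv2.imwrite('pics/c_top.png',cv2.resize(t['frame'][120:210,200:300],(800,720))[:600])
E
```

```text
3.25 [ 0.46843726 -0.10543901  0.21626193] [ 3.1398021  -0.07792818  0.00802442] [-1.39569823 -0.69099052 -1.04679522] 0.04881465842510592
tool y ang -92.84361708144043 [ 5.08805576e-03 -9.39912208e-04 -9.99986614e-01]
[ 0.53692768 -0.10919367  0.34976592]
```

View pics/c_wrist.png

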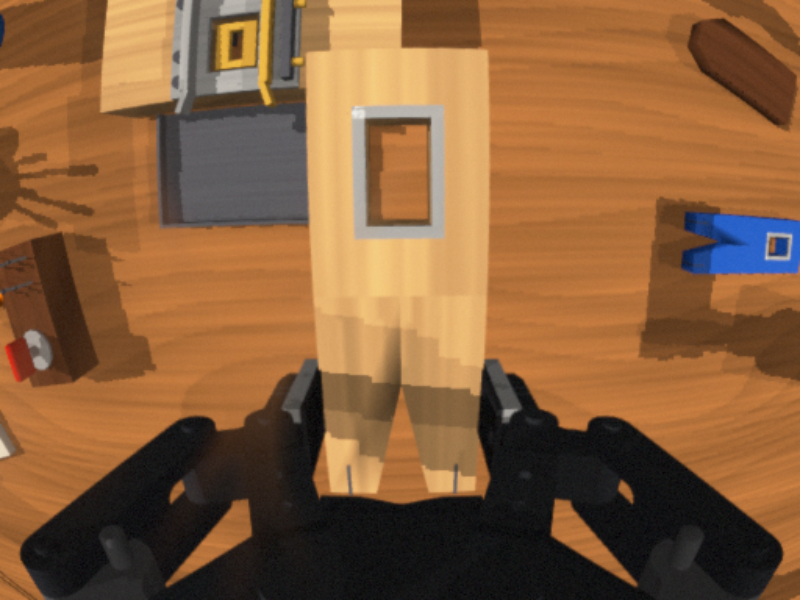

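The wrist view shows the pin held straight, the slot at (400,170), and the holder at (235,50) with its brass plate and dark key slot. Now I'll measure the holder and how the pin sits in the hand.

```bash
python3 - <<'E'
from h import *
o=r.get_obs(); d=load('wrist'); P=cloud(d,True); hsv=cv2.cvtColor(d['frame'],cv2.COLOR_BGR2HSV); z=P[...,2]
# pin
u,v=np.meshgrid(np.arange(512),np.arange(384))
m=(u>190)&(u<320)&(v<320)&(z>.18)&(z<.26)&(hsv[...,1]>60)&(hsv[...,2]>60)
p=P[m&(v<190)]; A=np.c_[p[:,:2],np.ones(len(p))]; c,*_=np.linalg.lstsq(A,p[:,2],rcond=None)
for _ in range(3):
    k=np.abs(A@c-p[:,2])<.003; c,*_=np.linalg.lstsq(A[k],p[k,2],rcond=None)
print('pin slope',c[:2],'n',k.sum(),'z at tcp',c@[*o['tcp_pos'][:2],1],'std',(A[k]@c-p[k,2]).std())
q=P[m&(np.abs(z-np.median(p[:,2]))<.008)][:,:2].astype(np.float32)*1000
print('pin rect',cv2.minAreaRect(q))
# pin side edges lines
for n,s in (('L',1),('R',-1)):
    E=[]
    for row in range(40,185,3):
        cc=np.where(m[row]&(np.abs(z[row]-np.median(p[:,2]))<.008))[0]
        if len(cc)>20: E.append(P[row,cc.min() if s>0 else cc.max(),:2])
    E=np.array(E); f=np.polyfit(E[:,0],E[:,1],1); print(n,'edge yaw',np.degrees(np.arctan(f[0])),'y@.5',np.polyval(f,.5))
# holder region table
H=(u<205)&(v<85)&(P[...,0]>.55)&(P[...,0]<.72)
for zz in (.05,.0555,.07):
    print(zz,(H&(np.abs(z-zz)<.004)).sum())
yel=H&(hsv[...,0]>18)&(hsv[...,0]<32)&(hsv[...,1]>150)
cs=cv2.findContours(yel.astype(np.uint8),0,1)[0]
for c in cs:
    if cv2.contourArea(c)>25:
        x,y,w,h=cv2.boundingRect(c); mm=yel[y:y+h,x:x+w]; print('yel',(x,y,w,h),P[y:y+h,x:x+w][mm].mean(0).round(4),cv2.minAreaRect(onplane(d,c[:,0],.0555,True)[:,:2].astype(np.float32)*1000))
crop=d['frame'][0:90,60:210]; cv2.imwrite('pics/d.png',cv2.resize(crop,(800,480),interpolation=cv2.INTER_NEAREST))
E
```

```text
pin slope [8.28435561e-05 7.83283593e-05] n 13359 z at tcp 0.22193843648656378 std 0.0006638944031272518
pin rect ((502.8974609375, -107.38463592529297), (62.03717041015625, 141.33462524414062), 87.79679870605469)
L edge yaw -2.1339465214890208 y@.5 -0.08237945349789386
R edge yaw -2.298811299206427 y@.5 -0.1318218661230849
0.05 3753
0.0555 4451
0.07 1403
yel (138, 13, 27, 32) [ 0.6351 -0.0064  0.056 ] ((635.0405883789062, -6.204374313354492), (28.90485382080078, 34.16384506225586), 89.13862609863281)
yel (188, 0, 8, 5) [ 0.6538 -0.052   0.0657] ((657.8119506835938, -49.93082809448242), (7.781820297241211, 4.622765064239502), 81.47510528564453)
yel (166, 0, 10, 69) [ 0.6228 -0.0307  0.0692] ((626.3491821289062, -27.18194580078125), (9.395166397094727, 75.73670959472656), 88.51007080078125)
```

View pics/d.png

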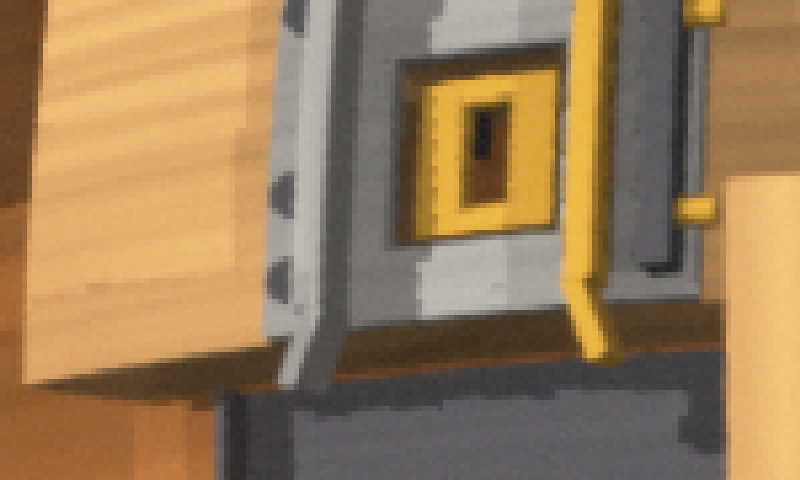

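```bash
python3 - <<'E'
from h import *
d=load('wrist')
def w(pts,z): return onplane(d,np.array(pts)/5.3333+[60-.5,-.5],z,True)[:,:2]*1000
W=w([(400,62),(565,42),(560,229),(398,247)],.056); print('window',W.round(1),W.mean(0).round(1), cv2.minAreaRect(W.astype(np.float32)))
B=w([(425,83),(560,66),(555,226),(415,243)],.0555); print('brass',B.round(1),B.mean(0).round(1))
S=w([(463,107),(511,101),(507,200),(462,207)],.0555); print('slot',S.round(1),S.mean(0).round(1))
F=w([(348,326),(700,297)],.056); e=F[0]-F[1]; print('front edge',F.round(1),'yaw',np.degrees(np.arctan2(-e[0],e[1])))
Rl=w([(362,0),(347,325)],.056); e=Rl[0]-Rl[1]; print('rail base',Rl.round(1),'yaw',np.degrees(np.arctan2(e[1],e[0])))
J=w([(608,0),(604,275)],.0705); e=J[0]-J[1]; print('jaw outer top',J.round(1),'yaw',np.degrees(np.arctan2(e[1],e[0])))
E
```

```text
window [[658.4  11.9]
 [655.9 -22.6]
 [616.7 -20.9]
 [618.8  12.6]] [637.5  -4.7] ((637.5986938476562, -4.491550445556641), (34.613555908203125, 40.2615966796875), 87.55612182617188)
brass [[652.8   6.7]
 [651.  -21.4]
 [617.6 -19.8]
 [619.1   9.2]] [635.1  -6.3]
slot [[645.9  -1.4]
 [645.3 -11.3]
 [624.6 -10.2]
 [624.7  -0.9]] [635.1  -6. ]
front edge [[604.4  24. ]
 [599.5 -47.7]] yaw -3.9469950550109516
rail base [[674.6  20.6]
 [604.7  24.2]] yaw -2.9459665568502227
jaw outer top [[657.3 -35.1]
 [602.8 -33.3]] yaw -1.9634299960272539
```

Request:
send_rows(deltas=[{"dx":0,"dy":35,"dz":-10,"rx":0,"ry":0,"rz":-0.8},{"dx":0,"dy":70,"dz":-25,"rx":0,"ry":0,"rz":-0.8},{"dx":-1,"dy":100,"dz":-50,"rx":0,"ry":0,"rz":-0.8},{"dx":-1,"dy":111,"dz":-85,"rx":0,"ry":0,"rz":-0.8},{"dx":-1,"dy":111,"dz":-115,"rx":0,"ry":0,"rz":-0.8}])

```text
clock: 3.72
tcp_pos: [0.4652, 0.0067, 0.0967]
orientation: [-3.139, 0.099, 0.002]
contact_force: [0.7, -0.6, -1.1]
grip_width: 0.0487
gripper_force: 52.3
```

Request:
send_rows(deltas=[{"dx":0,"dy":0,"dz":-15,"rx":0,"ry":0,"rz":0},{"dx":0,"dy":0,"dz":-28,"rx":0,"ry":0,"rz":0},{"dx":0,"dy":0,"dz":-28,"rx":0,"ry":0,"rz":0},{"dx":0,"dy":0,"dz":-28,"rx":0,"ry":0,"rz":0}])

```text
clock: 4.05
tcp_pos: [0.4649, 0.0033, 0.0696]
orientation: [3.139, -0.107, -0.006]
contact_force: [0.2, -0.1, -0.4]
grip_width: 0.0487
gripper_force: 52.3
```

```bash
python3 - <<'E'
from h import *
o=r.get_obs(); print(o['clock'],o['tcp_pos'],o['contact_force'],o['grip_width']); T=R.from_rotvec(o['orientation']).as_matrix(); print('tool y ang',np.degrees(np.arctan2(T[1,1],T[0,1])),T[:,2])
d=cap('wrist'); P=cloud(d,True); cv2.imwrite('pics/e.png',cv2.resize(d['frame'],(800,600)))
E
```

```text
4.05 [0.4648594  0.00333544 0.06964771] [ 0.2486169  -0.11065082 -0.41783031] 0.04865222802585279
tool y ang -93.9002782722411 [-3.77910169e-03 -7.10692688e-04 -9.99992607e-01]
```

View pics/e.png

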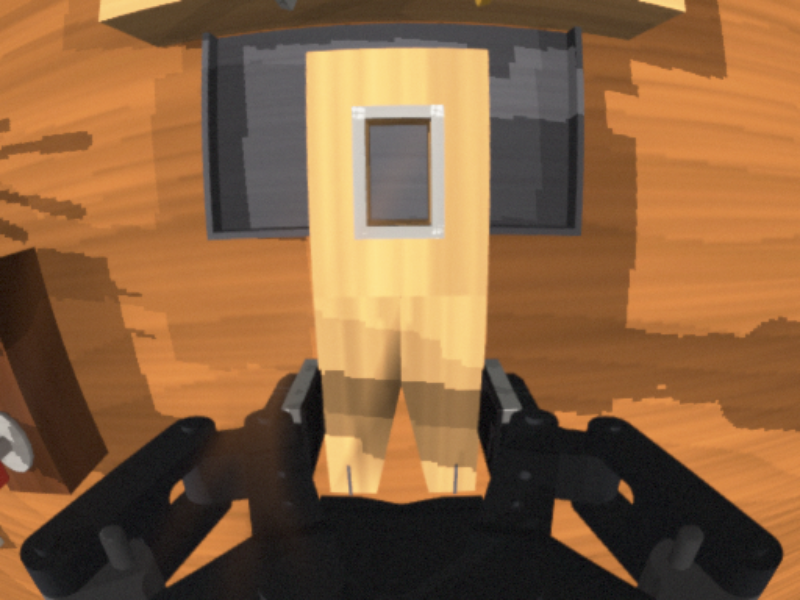

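The view shows the pin straight in the hand, centred in front of the holder over the tray. I'll hold to let the arm settle and re-read the pose.

Request:
send_rows(deltas=[{"dx":0,"dy":0,"dz":2,"rx":0,"ry":0,"rz":0},{"dx":0,"dy":0,"dz":2,"rx":0,"ry":0,"rz":0},{"dx":0,"dy":0,"dz":2,"rx":0,"ry":0,"rz":0},{"dx":0,"dy":0,"dz":2,"rx":0,"ry":0,"rz":0}])

```text
clock: 4.43
tcp_pos: [0.4667, 0.0045, 0.0736]
orientation: [-3.14, 0.105, -0.002]
contact_force: [-0.7, 0.0, -1.5]
grip_width: 0.0489
gripper_force: 52.3
```

Request:
send_rows(deltas=[{"dx":0,"dy":0,"dz":0,"rx":0,"ry":0,"rz":0},{"dx":0,"dy":0,"dz":0,"rx":0,"ry":0,"rz":0}])

```text
clock: 4.6
tcp_pos: [0.4664, 0.0046, 0.0732]
orientation: [-3.14, 0.104, -0.001]
contact_force: [1.0, -0.9, -1.2]
grip_width: 0.0485
gripper_force: 52.3
```

```bash
cat > st.py <<'E'
from h import *
o=r.get_obs(); T=R.from_rotvec(o['orientation']).as_matrix()
print(o['clock'],o['tcp_pos'].round(4),o['contact_force'].round(1),o['grip_width'].round(4),'ytool %.2f'%np.degrees(np.arctan2(T[1,1],T[0,1])),T[:,2].round(4))
c=np.array([.6375,-.0042]); a=np.radians(-3.1)
d=o['tcp_pos'][:2]-c; print('in holder frame mm: x %.1f y %.1f'%((d@[np.cos(a),np.sin(a)])*1000,(d@[-np.sin(a),np.cos(a)])*1000))
E
python3 st.py; python3 - <<'E'
from h import *
o=r.get_obs(); d=cap('wrist'); P=cloud(d,True); z=P[...,2]; hsv=cv2.cvtColor(d['frame'],cv2.COLOR_BGR2HSV)
u,v=np.meshgrid(np.arange(512),np.arange(384)); m=(u>185)&(u<325)&(v<185)&(z>.06)&(z<.1)
print('pin z',np.median(z[m&(v>40)]))
for n,s in (('L',1),('R',-1)):
    E=np.array([P[row,(cc.min() if s>0 else cc.max()),:2] for row in range(40,180,3) for cc in [np.where(m[row])[0]] if len(cc)>20])
    f=np.polyfit(E[:,0],E[:,1],1); print(n,np.degrees(np.arctan(f[0])),np.polyval(f,.5))
c=np.where(m[:,256])[0].min(); print('rear end',P[c,256])
E
```

```text
pin z 0.07856773397600003
L -3.102172580717751 0.027150593552400487
R -3.1861696848020067 -0.022440875438768323
rear end [ 0.57047907 -0.00253864  0.07874859]Traceback (most recent call last):
  File "st.py", line 3, in <module>
    print(o['clock'],o['tcp_pos'].round(4),o['contact_force'].round(1),o['grip_width'].round(4),'ytool %.2f'%np.degrees(np.arctan2(T[1,1],T[0,1])),T[:,2].round(4))
                                                                       ^^^^^^^^^^^^^^^^^^^^^
AttributeError: 'float' object has no attribute 'round'
```

Request:
send_rows(deltas=[{"dx":8,"dy":-0.4,"dz":-1.5,"rx":0,"ry":0,"rz":0},{"dx":16,"dy":-0.8,"dz":-1.5,"rx":0,"ry":0,"rz":0},{"dx":22,"dy":-1.2,"dz":-1.5,"rx":0,"ry":0,"rz":0},{"dx":27,"dy":-1.5,"dz":-1.5,"rx":0,"ry":0,"rz":0},{"dx":32,"dy":-1.7,"dz":-1.5,"rx":0,"ry":0,"rz":0}])

```text
clock: 5.07
tcp_pos: [0.4977, 0.0038, 0.071]
orientation: [-3.139, 0.102, 0.004]
contact_force: [-3.1, 3.6, -1.2]
grip_width: 0.0487
gripper_force: 52.5
```

Request:
send_rows(deltas=[{"dx":4,"dy":-0.2,"dz":0,"rx":0,"ry":0,"rz":0},{"dx":8,"dy":-0.4,"dz":0,"rx":0,"ry":0,"rz":0},{"dx":12,"dy":-0.6,"dz":0,"rx":0,"ry":0,"rz":0},{"dx":16,"dy":-0.9,"dz":0,"rx":0,"ry":0,"rz":0}])

```text
clock: 5.4
tcp_pos: [0.5006, 0.0036, 0.0675]
orientation: [3.137, -0.099, -0.044]
contact_force: [-31.4, 6.2, 6.5]
grip_width: 0.0485
gripper_force: 54.0
```

```bash
sed -i "s/o\['grip_width'\].round(4)/round(o['grip_width'],4)/" st.py; python3 st.py
```

```text
5.4 [0.5006 0.0036 0.0675] [-31.4   6.2   6.5] 0.0485 ytool -93.60 [-0.0281 -0.0014 -0.9996]
in holder frame mm: x -137.2 y 0.3
```

The pin snagged at the mouth, probably because it sits too low against the plate's front edge. I'll back off and raise it.

Request:
send_rows(deltas=[{"dx":-8,"dy":0.4,"dz":0,"rx":0,"ry":0,"rz":0},{"dx":-18,"dy":1,"dz":0,"rx":0,"ry":0,"rz":0},{"dx":-26,"dy":1.4,"dz":2,"rx":0,"ry":0,"rz":0},{"dx":-26,"dy":1.4,"dz":3,"rx":0,"ry":0,"rz":0},{"dx":-26,"dy":1.4,"dz":3,"rx":0,"ry":0,"rz":0}])

```text
clock: 5.82
tcp_pos: [0.489, 0.0029, 0.0751]
orientation: [3.139, -0.106, 0.003]
contact_force: [0.6, -0.0, -0.9]
grip_width: 0.0487
gripper_force: 53.2
```

```bash
cat > pin.py <<'E'
from h import *
o=r.get_obs(); d=cap('wrist'); P=cloud(d,True); z=P[...,2]; t=o['tcp_pos'][2]
u,v=np.meshgrid(np.arange(512),np.arange(384)); m=(u>185)&(u<325)&(v<185)&(np.abs(z-t-.005)<.006)
p=P[m&(v>35)]; A=np.c_[p[:,:2],np.ones(len(p))]; c=np.linalg.lstsq(A,p[:,2],rcond=None)[0]
print('pin slope',c[:2].round(4))
for n,s in (('L',1),('R',-1)):
    E=np.array([P[row,(cc.min() if s>0 else cc.max()),:2] for row in range(60,180,3) for cc in [np.where(m[row])[0]] if len(cc)>20])
    f=np.polyfit(E[:,0],E[:,1],1); print(n,np.degrees(np.arctan(f[0])).round(2),np.polyval(f,.5).round(4))
k=np.where(m[:,256])[0].min(); print('rear end',P[k+2,256].round(4),'top there',(c@[*P[k+2,256,:2],1]).round(4))
E
python3 st.py; python3 pin.py
```

```text
5.8167 [0.489  0.0029 0.0751] [ 0.6 -0.  -0.9] 0.0487 ytool -93.85 [ 1.7e-03 -4.0e-04 -1.0e+00]
in holder frame mm: x -148.7 y -1.0
pin slope [ 0.0279 -0.0012]
L -3.47 0.0266
R -3.37 -0.0231
rear end [ 0.5893 -0.0041  0.0834] top there 0.0839
```

Request:
send_rows(deltas=[{"dx":0,"dy":0.7,"dz":-1.5,"rx":0,"ry":1.4,"rz":0.3},{"dx":4,"dy":0.5,"dz":-1.5,"rx":0,"ry":1.4,"rz":0.3},{"dx":8,"dy":0.3,"dz":-1.5,"rx":0,"ry":1.4,"rz":0.3},{"dx":12,"dy":0.1,"dz":-1.5,"rx":0,"ry":1.4,"rz":0.3},{"dx":15,"dy":-0.1,"dz":-1.5,"rx":0,"ry":1.4,"rz":0.3}])

```text
clock: 6.28
tcp_pos: [0.5023, 0.0039, 0.0725]
orientation: [3.139, -0.095, -0.043]
contact_force: [-6.8, 2.9, -0.5]
grip_width: 0.0487
gripper_force: 53.2
```

Request:
send_rows(deltas=[{"dx":3,"dy":-0.2,"dz":0,"rx":0,"ry":0,"rz":0},{"dx":6,"dy":-0.3,"dz":0,"rx":0,"ry":0,"rz":0},{"dx":6,"dy":-0.3,"dz":0,"rx":0,"ry":0,"rz":0}])

```text
clock: 6.53
tcp_pos: [0.5095, 0.0032, 0.0728]
orientation: [3.139, -0.096, -0.039]
contact_force: [-1.6, 1.5, -2.2]
grip_width: 0.0486
gripper_force: 53.1
```

```bash
python3 st.py; python3 pin.py
```

```text
6.5333 [0.5095 0.0032 0.0728] [-1.6  1.5 -2.2] 0.0486 ytool -93.49 [-2.460e-02  1.000e-04 -9.997e-01]
in holder frame mm: x -128.2 y 0.5
pin slope [-0.0073 -0.0034]
L 1.1 0.0233
R -5.32 -0.019
rear end [ 0.61   -0.0032  0.0783] top there 0.0783
```

The pin is past the mouth and the forces are low, so I'll continue.

Request:
send_rows(deltas=[{"dx":4,"dy":-0.2,"dz":0,"rx":0,"ry":0,"rz":0},{"dx":8,"dy":-0.4,"dz":0,"rx":0,"ry":0,"rz":0},{"dx":12,"dy":-0.6,"dz":0,"rx":0,"ry":0,"rz":0},{"dx":16,"dy":-0.9,"dz":0,"rx":0,"ry":0,"rz":0},{"dx":20,"dy":-1.1,"dz":0,"rx":0,"ry":0,"rz":0}])

```text
clock: 7.0
tcp_pos: [0.5298, 0.002, 0.073]
orientation: [3.139, -0.096, -0.038]
contact_force: [-3.3, 3.3, -0.5]
grip_width: 0.0489
gripper_force: 53.2
```

```bash
python3 st.py; python3 pin.py
```

```text
7.0 [0.5298 0.002  0.073 ] [-3.3  3.3 -0.5] 0.0489 ytool -93.50 [-2.410e-02  1.000e-04 -9.997e-01]
in holder frame mm: x -107.9 y 0.4
pin slope [-0.0024 -0.0079]
L 3.9 0.0188
R -4.27 -0.0202
rear end [ 0.6302 -0.0043  0.0789] top there 0.0789
```

Request:
send_rows(deltas=[{"dx":4,"dy":-0.2,"dz":0,"rx":0,"ry":0,"rz":0},{"dx":8,"dy":-0.4,"dz":0,"rx":0,"ry":0,"rz":0},{"dx":12,"dy":-0.6,"dz":0,"rx":0,"ry":0,"rz":0},{"dx":16,"dy":-0.9,"dz":0,"rx":0,"ry":0,"rz":0},{"dx":20,"dy":-1.1,"dz":0,"rx":0,"ry":0,"rz":0}])

```text
clock: 7.47
tcp_pos: [0.5497, 0.0009, 0.073]
orientation: [3.139, -0.096, -0.038]
contact_force: [-3.8, 2.9, -1.0]
grip_width: 0.0487
gripper_force: 53.1
```

Request:
send_rows(deltas=[{"dx":3,"dy":-0.2,"dz":0,"rx":0,"ry":0,"rz":0},{"dx":6,"dy":-0.4,"dz":0,"rx":0,"ry":0,"rz":0},{"dx":9,"dy":-0.5,"dz":0,"rx":0,"ry":0,"rz":0},{"dx":12,"dy":-0.6,"dz":0,"rx":0,"ry":0,"rz":0},{"dx":12,"dy":-0.6,"dz":0,"rx":0,"ry":0,"rz":0}])

```text
clock: 7.88
tcp_pos: [0.5621, 0.0003, 0.073]
orientation: [3.139, -0.096, -0.037]
contact_force: [-0.5, 3.1, -2.0]
grip_width: 0.0488
gripper_force: 53.0
```

```bash
python3 st.py; python3 pin.py
```

```text
7.8833 [5.621e-01 3.000e-04 7.300e-02] [-0.5  3.1 -2. ] 0.0488 ytool -93.51 [-2.340e-02  1.000e-04 -9.997e-01]
in holder frame mm: x -75.5 y 0.4
pin slope [-0.0016 -0.0123]
L -1.13 0.0277
R -3.84 -0.0211
rear end [ 0.6785 -0.0072  0.0721] top there 0.0788
```

Request:
send_rows(deltas=[{"dx":0,"dy":0,"dz":-0.7,"rx":0,"ry":0,"rz":0},{"dx":0,"dy":0,"dz":-1.4,"rx":0,"ry":0,"rz":0},{"dx":0,"dy":0,"dz":-1.4,"rx":0,"ry":0,"rz":0}])

```text
clock: 8.18
tcp_pos: [0.5621, 0.0002, 0.072]
orientation: [3.139, -0.096, -0.035]
contact_force: [0.0, 3.8, 0.5]
grip_width: 0.0489
gripper_force: 53.4
```

Request:
send_rows(deltas=[{"dx":1,"dy":0,"dz":-0.4,"rx":0,"ry":0,"rz":0},{"dx":2,"dy":-0.1,"dz":-0.8,"rx":0,"ry":0,"rz":0},{"dx":3,"dy":-0.2,"dz":-0.8,"rx":0,"ry":0,"rz":0},{"dx":4,"dy":-0.2,"dz":-0.8,"rx":0,"ry":0,"rz":0},{"dx":5,"dy":-0.3,"dz":-0.8,"rx":0,"ry":0,"rz":0}])

```text
clock: 8.6
tcp_pos: [0.564, 0.0001, 0.0709]
orientation: [3.138, -0.096, -0.046]
contact_force: [-10.2, 3.7, 10.7]
grip_width: 0.0488
gripper_force: 54.5
```

```bash
python3 st.py; python3 pin.py
```

```text
8.6 [5.64e-01 1.00e-04 7.09e-02] [-10.2   3.7  10.7] 0.0488 ytool -93.50 [-2.910e-02 -4.000e-04 -9.996e-01]
in holder frame mm: x -73.6 y 0.3
pin slope [ 0.0149 -0.0035]
L -4.8 0.0379
R -3.14 -0.0271
rear end [ 0.6784 -0.0071  0.0723] top there 0.0775
```

Request:
send_rows(deltas=[{"dx":0,"dy":0,"dz":0.5,"rx":0,"ry":0,"rz":0},{"dx":1,"dy":0,"dz":0.5,"rx":0,"ry":0,"rz":0},{"dx":2,"dy":-0.1,"dz":0.5,"rx":0,"ry":0,"rz":0},{"dx":2,"dy":-0.1,"dz":0.5,"rx":0,"ry":0,"rz":0}])

```text
clock: 8.98
tcp_pos: [0.5666, -0.0001, 0.0712]
orientation: [3.139, -0.096, -0.044]
contact_force: [-7.2, 3.4, 6.8]
grip_width: 0.0484
gripper_force: 54.0
```

```bash
python3 st.py; python3 pin.py; python3 - <<'E'
from h import *
d=load('wrist'); cv2.imwrite('pics/f.png',cv2.resize(d['frame'][:300],(800,469)))
E
```

```text
8.9833 [ 5.666e-01 -1.000e-04  7.120e-02] [-7.2  3.4  6.8] 0.0484 ytool -93.50 [-2.800e-02 -3.000e-04 -9.996e-01]
in holder frame mm: x -71.1 y 0.3
pin slope [ 0.0093 -0.0056]
L -5.29 0.0393
R -2.79 -0.028
rear end [ 0.6789 -0.0072  0.0718] top there 0.0771
```

View pics/f.png

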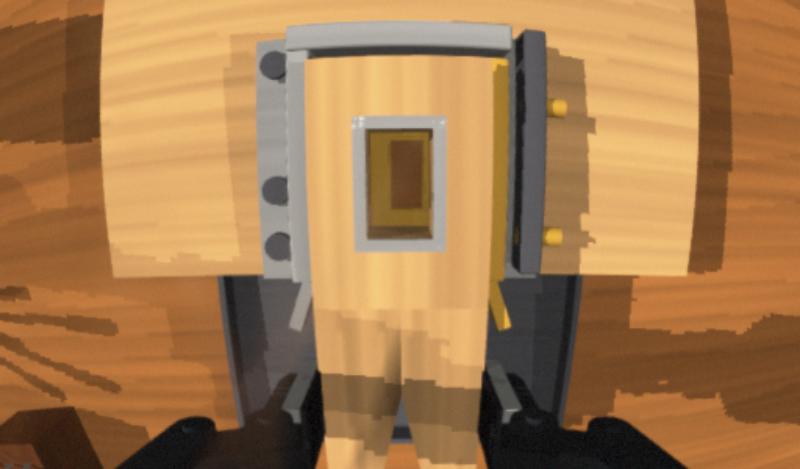

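The pin lies between the rail and the jaw, with its slot over the brass keyed plate at (400,185) and its rear close to the stop at (400,45). I'll creep forward to touch the stop.

Request:
send_rows(deltas=[{"dx":0.7,"dy":0,"dz":0.3,"rx":0,"ry":0,"rz":0},{"dx":1.4,"dy":0,"dz":0.3,"rx":0,"ry":0,"rz":0},{"dx":2,"dy":0,"dz":0.3,"rx":0,"ry":0,"rz":0}])

```text
clock: 9.28
tcp_pos: [0.5685, -0.0001, 0.0713]
orientation: [3.139, -0.096, -0.044]
contact_force: [-6.1, 2.5, 6.3]
grip_width: 0.0488
gripper_force: 53.8
```

```bash
python3 st.py; python3 pin.py
```

```text
9.2833 [ 5.685e-01 -1.000e-04  7.130e-02] [-6.1  2.5  6.3] 0.0488 ytool -93.50 [-2.820e-02 -3.000e-04 -9.996e-01]
in holder frame mm: x -69.2 y 0.4
pin slope [ 0.0087 -0.0079]
L -5.29 0.0394
R -2.95 -0.0275
rear end [ 0.6783 -0.0071  0.0737] top there 0.0771
```

Request:
send_rows(deltas=[{"dx":0.5,"dy":0,"dz":0,"rx":0,"ry":0,"rz":0},{"dx":1,"dy":0,"dz":0,"rx":0,"ry":0,"rz":0},{"dx":1.5,"dy":-0.1,"dz":0,"rx":0,"ry":0,"rz":0}])

```text
clock: 9.58
tcp_pos: [0.5699, -0.0002, 0.0714]
orientation: [3.139, -0.096, -0.044]
contact_force: [-5.3, 3.8, 5.5]
grip_width: 0.049
gripper_force: 53.8
```

Request:
send_rows(deltas=[{"dx":0.5,"dy":0,"dz":0,"rx":0,"ry":0,"rz":0},{"dx":1,"dy":-0.1,"dz":0,"rx":0,"ry":0,"rz":0}])

```text
clock: 9.75
tcp_pos: [0.5705, -0.0002, 0.0713]
orientation: [3.139, -0.096, -0.046]
contact_force: [-8.5, 3.4, 8.4]
grip_width: 0.0483
gripper_force: 54.0
```

```bash
python3 st.py; python3 pin.py
```

```text
9.75 [ 5.705e-01 -2.000e-04  7.130e-02] [-8.5  3.4  8.4] 0.0483 ytool -93.50 [-2.910e-02 -3.000e-04 -9.996e-01]
in holder frame mm: x -67.1 y 0.4
pin slope [ 0.0079 -0.0084]
L -5.2 0.0392
R -2.7 -0.0282
rear end [ 0.6786 -0.0071  0.0732] top there 0.077
```

Request:
send_rows(deltas=[{"dx":0.6,"dy":0,"dz":0,"rx":0,"ry":0,"rz":0},{"dx":1.2,"dy":-0.1,"dz":0,"rx":0,"ry":0,"rz":0},{"dx":1.2,"dy":-0.1,"dz":0,"rx":0,"ry":0,"rz":0}])

```text
clock: 10.05
tcp_pos: [0.5705, -0.0002, 0.0713]
orientation: [3.138, -0.096, -0.05]
contact_force: [-10.9, 4.1, 10.4]
grip_width: 0.0489
gripper_force: 54.4
```

```bash
python3 st.py; python3 - <<'E'
from h import *
d=cap('wrist'); P=cloud(d,True); z=P[...,2]
for u in (230,256,290):
    print(u,[(v,*(P[v,u,[0,2]]*1000).round(1)) for v in range(14,44,3)])
E
```

```text
10.05 [ 5.705e-01 -2.000e-04  7.130e-02] [-10.9   4.1  10.4] 0.0489 ytool -93.50 [-3.160e-02 -5.000e-04 -9.995e-01]
in holder frame mm: x -67.1 y 0.4
230 [(14, np.float64(690.3), np.float64(51.6)), (17, np.float64(688.7), np.float64(51.6)), (20, np.float64(687.2), np.float64(50.9)), (23, np.float64(679.2), np.float64(74.0)), (26, np.float64(678.6), np.float64(71.0)), (29, np.float64(676.7), np.float64(73.0)), (32, np.float64(675.3), np.float64(73.1)), (35, np.float64(674.0), np.float64(72.5)), (38, np.float64(671.6), np.float64(77.3)), (41, np.float64(670.0), np.float64(78.5))]
256 [(14, np.float64(689.5), np.float64(50.8)), (17, np.float64(688.1), np.float64(50.1)), (20, np.float64(685.9), np.float64(51.7)), (23, np.float64(678.7), np.float64(72.7)), (26, np.float64(677.1), np.float64(73.2)), (29, np.float64(676.0), np.float64(72.2)), (32, np.float64(674.7), np.float64(71.9)), (35, np.float64(672.1), np.float64(77.0)), (38, np.float64(670.7), np.float64(77.6)), (41, np.float64(669.4), np.float64(77.6))]
290 [(14, np.float64(688.6), np.float64(51.5)), (17, np.float64(686.5), np.float64(53.3)), (20, np.float64(685.5), np.float64(51.1)), (23, np.float64(677.8), np.float64(73.6)), (26, np.float64(676.6), np.float64(72.9)), (29, np.float64(675.1), np.float64(73.6)), (32, np.float64(673.8), np.float64(73.0)), (35, np.float64(672.6), np.float64(72.5)), (38, np.float64(670.1), np.float64(77.8)), (41, np.float64(668.8), np.float64(77.7))]
```

The pin is home: its rear meets the stop and the TCP has stalled at modest force. I'll relax, release and lift.

Request:
send_rows(deltas=[{"dx":-0.8,"dy":0,"dz":0.5,"rx":0,"ry":0,"rz":0},{"dx":-1,"dy":0,"dz":0.8,"rx":0,"ry":0,"rz":0}])

```text
clock: 10.27
tcp_pos: [0.5705, -0.0003, 0.0716]
orientation: [3.139, -0.096, -0.046]
contact_force: [-5.7, 4.7, -0.9]
grip_width: 0.0486
gripper_force: 53.1
```

Request:
send_rows(deltas=[{"dx":0,"dy":0,"dz":0,"rx":0,"ry":0,"rz":0},{"dx":0,"dy":0,"dz":0,"rx":0,"ry":0,"rz":0},{"dx":0,"dy":0,"dz":0,"rx":0,"ry":0,"rz":0},{"dx":0,"dy":0,"dz":0,"rx":0,"ry":0,"rz":0}], jaw=70)

```text
clock: 10.6
tcp_pos: [0.5735, -0.0013, 0.0725]
orientation: [3.138, -0.097, -0.037]
contact_force: [0.1, -0.7, -0.7]
grip_width: 0.0701
gripper_force: 0.0
```

Request:
send_rows(deltas=[{"dx":0,"dy":0,"dz":20,"rx":0,"ry":-1.4,"rz":0},{"dx":0,"dy":0,"dz":60,"rx":0,"ry":-1.4,"rz":0},{"dx":0,"dy":0,"dz":100,"rx":0,"ry":-1.4,"rz":0},{"dx":0,"dy":0,"dz":130,"rx":0,"ry":-1.4,"rz":0},{"dx":0,"dy":0,"dz":130,"rx":0,"ry":-1.4,"rz":0}])

```text
clock: 11.02
tcp_pos: [0.5771, -0.0005, 0.2095]
orientation: [-3.139, 0.097, -0.019]
contact_force: [1.5, 0.2, 0.3]
grip_width: 0.0698
gripper_force: 0.0
```

```bash
python3 st.py; python3 - <<'E'
from h import *
d=cap('wrist'); P=cloud(d,True); z=P[...,2]; hsv=cv2.cvtColor(d['frame'],cv2.COLOR_BGR2HSV)
cv2.imwrite('pics/g.png',cv2.resize(d['frame'],(800,600)))
m=(z>.073)&(z<.085)&(P[...,0]>.51)&(P[...,0]<.69)&(np.abs(P[...,1])<.05)&(hsv[...,1]>60)
p=P[m]; A=np.c_[p[:,:2],np.ones(len(p))]; print('slope',np.linalg.lstsq(A,p[:,2],rcond=None)[0].round(4),np.median(p[:,2]))
print('pin',cv2.minAreaRect(p[:,:2].astype(np.float32)*1000))
E
```

```text
11.0167 [ 5.771e-01 -5.000e-04  2.095e-01] [1.5 0.2 0.3] 0.0698 ytool -93.54 [ 1.210e-02  3.000e-04 -9.999e-01]
in holder frame mm: x -60.5 y 0.5
slope [-0.0025  0.0001  0.0794] 0.07791063066218529
pin ((606.0221557617188, -4.0511932373046875), (54.49489212036133, 148.739990234375), 85.80339050292969)
```

View pics/g.png

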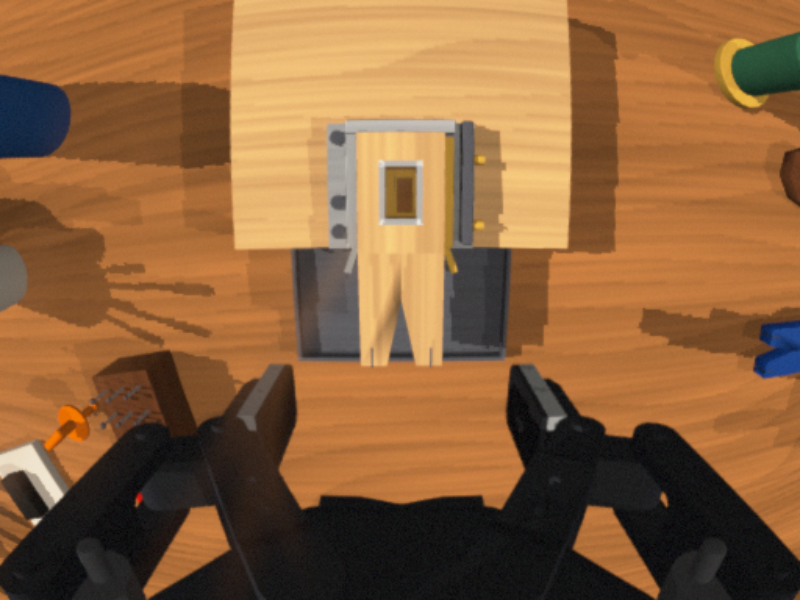

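The pin lies flat and home against the stop at (400,127). Its slot is at (400,192), with the keyed plate's dark slot showing at (406,196). I'll measure both slots from this near-vertical view.

```bash
python3 - <<'E'
from h import *
d=load('wrist'); im=d['frame']; hsv=cv2.cvtColor(im,cv2.COLOR_BGR2HSV); print(d['xyz'],rot(d)[:,2].round(3))
s=im.shape; x0,y0=236,96
print('H');print(hsv[y0:y0+54:2,x0:x0+40:2,0]);print('V');print(hsv[y0:y0+54:2,x0:x0+40:2,2])
st=(hsv[...,1]<60)&(hsv[...,2]>120); mm=np.zeros_like(st); mm[98:148,238:276]=1
c=max(cv2.findContours((st&mm).astype(np.uint8),0,1)[0],key=cv2.contourArea); q=onplane(d,c[:,0],.076,True)[:,:2].astype(np.float32)*1000
print('steel frame',cv2.boundingRect(c),cv2.minAreaRect(q))
E
```

```text
[ 0.64468186 -0.00524387  0.34344162] [-0.258  0.017 -0.966]
H
[[18 18 18 18 18 19 21 19 19 18 18 19 19 18 18 17 17 16 16 16]
 [18 18 19 18 18 19 19 20 19 18 18 19 18 18 18 17 16 17 17 17]
 [18 18 19 18 18 18 20 20 18 18 18 19 18 18 18 17 16 17 17 17]
 [18 18 18 18 18 17 18 17 16 16 16 16 17 17 17 16 16 17 17 17]
 [18 18 18 16 19 18 14 15 17 18 14 13 16 15 16 16 21 18 17 17]
 [18 18 18 17 17 17 14 16 17 14 15 16 14 15 18 14 18 15 17 17]
 [18 18 19 16 21 15 16 17 17 18 17 17 17 17 17 14 19 15 16 17]
 [17 17 19 15 18 16 19 19 19 19 19 19 19 19 18 15 16 15 17 17]
 [18 17 19 15 18 15 19 19 18 19 19 19 19 19 19 15 19 14 16 17]
 [17 18 18 15 19 15 19 19 19 16 15 15 15 16 19 15 20 14 16 16]
 [18 18 18 15 19 15 19 19 18 15 14 13 13 14 19 16 18 15 17 17]
 [18 17 18 15 15 15 18 18 18 15 13 13 14 13 18 17 16 14 16 16]
 [17 17 18 15 15 14 19 18 19 15 12 14 13 15 19 16 19 15 17 16]
 [17 17 18 15 14 17 19 19 18 14 14 13 15 13 20 16 19 15 16 17]
 [17 18 18 16 13 15 19 19 19 14 14 14 13 13 19 16 18 16 17 17]
 [18 18 18 15 14 15 19 19 18 15 13 15 12 14 19 17 18 15 17 17]
 [18 18 18 17 14 16 19 19 19 
[... 2394 characters left out ...]
43 141 139 131 129 132 124 128 132 171 185 203
  224 224]
 [237 235 238 225 186 141 121 115 117 117 115 115 112 114 112 153 184 203
  222 226]
 [235 234 240 225 214 182 172 171 169 171 173 171 169 168 170 184 215 204
  223 223]
 [236 234 239 233 235 198 186 186 186 186 183 185 185 184 186 209 236 210
  222 223]
 [237 235 240 240 238 239 242 241 243 238 235 241 239 238 239 229 227 227
  222 225]
 [235 233 239 240 240 243 246 245 244 241 239 244 242 242 241 231 225 228
  223 225]
 [234 234 240 241 238 244 245 245 245 242 240 244 243 243 241 231 226 227
  222 225]]
steel frame (242, 103, 29, 41) ((636.9989013671875, -4.17800235748291), (24.865352630615234, 36.19877624511719), 86.63872528076172)
```

```bash
python3 - <<'E'
from h import *
d=load('wrist')
q=onplane(d,[(252.6,113),(263.2,113),(263.2,135.3),(252.6,135.3)],.0555,True)[:,:2]*1000; print(q.round(1),q.mean(0).round(1))
t=load('top')
P=cloud(d,True)
E
```

```text
[[646.3  -1.4]
 [645.7 -11.5]
 [624.1 -10.2]
 [624.7  -0. ]] [635.2  -5.8]
```

The brass slot centre is about (635.2,-5.8) at yaw -3.2°, and the pin slot is at (637.0,-4.2). Now I'll go to the screw.

Request:
send_rows(deltas=[{"dx":-20,"dy":30,"dz":0,"rx":0,"ry":0,"rz":2},{"dx":-42,"dy":62,"dz":0,"rx":0,"ry":0,"rz":4},{"dx":-64,"dy":94,"dz":0,"rx":0,"ry":0,"rz":6},{"dx":-86,"dy":126,"dz":0,"rx":0,"ry":0,"rz":8},{"dx":-108,"dy":158,"dz":0,"rx":0,"ry":0,"rz":10}], jaw=45)

```text
clock: 11.48
tcp_pos: [0.4634, 0.1582, 0.2014]
orientation: [3.136, 0.179, -0.002]
contact_force: [-0.2, -0.2, -0.2]
grip_width: 0.0447
gripper_force: 0.0
```

Request:
send_rows(deltas=[{"dx":-22,"dy":32,"dz":-10,"rx":0,"ry":0,"rz":0},{"dx":-44,"dy":64,"dz":-20,"rx":0,"ry":0,"rz":0},{"dx":-44,"dy":64,"dz":-30,"rx":0,"ry":0,"rz":0},{"dx":-44,"dy":64,"dz":-30,"rx":0,"ry":0,"rz":0},{"dx":-44,"dy":64,"dz":-30,"rx":0,"ry":0,"rz":0}])

```text
clock: 11.9
tcp_pos: [0.4206, 0.2206, 0.1714]
orientation: [3.135, 0.178, -0.003]
contact_force: [0.7, 0.8, 0.3]
grip_width: 0.0449
gripper_force: 0.0
```

```bash
python3 st.py; python3 - <<'E'
from h import *
print(np.array(r.get_obs()['joints']).round(2))
d=cap('wrist'); P=cloud(d,True); z=P[...,2]; hsv=cv2.cvtColor(d['frame'],cv2.COLOR_BGR2HSV)
cv2.imwrite('pics/i.png',cv2.resize(d['frame'],(800,600)))
m=((hsv[...,0]<6)|(hsv[...,0]>174))&(hsv[...,1]>170)&(hsv[...,2]>90)&(np.abs(P[...,0]-.425)<.06)&(np.abs(P[...,1]-.221)<.06)
mt=m&(z>.077)
for k,a in (('all',m),('top',mt)):
    p=P[a]; print(k,len(p),p.mean(0).round(4),p[:,2].max(),cv2.minAreaRect(p[:,:2].astype(np.float32)*1000))
E
```

```text
11.9 [0.4206 0.2206 0.1714] [0.7 0.8 0.3] 0.0449 ytool -83.49 [-0.0019 -0.0016 -1.    ]
in holder frame mm: x -228.7 y 212.8
[-0.28  0.27 -0.39  2.07  0.14  0.83 -2.2 ]
all 471 [0.4268 0.2219 0.0832] 0.08630709769453349 ((420.1687316894531, 221.21116638183594), (44.09465408325195, 9.160436630249023), 2.9131970405578613)
top 444 [0.4261 0.2219 0.084 ] 0.08630709769453349 ((425.24761962890625, 221.94198608398438), (33.58171081542969, 8.743219375610352), 5.90355110168457)
```

View pics/i.png

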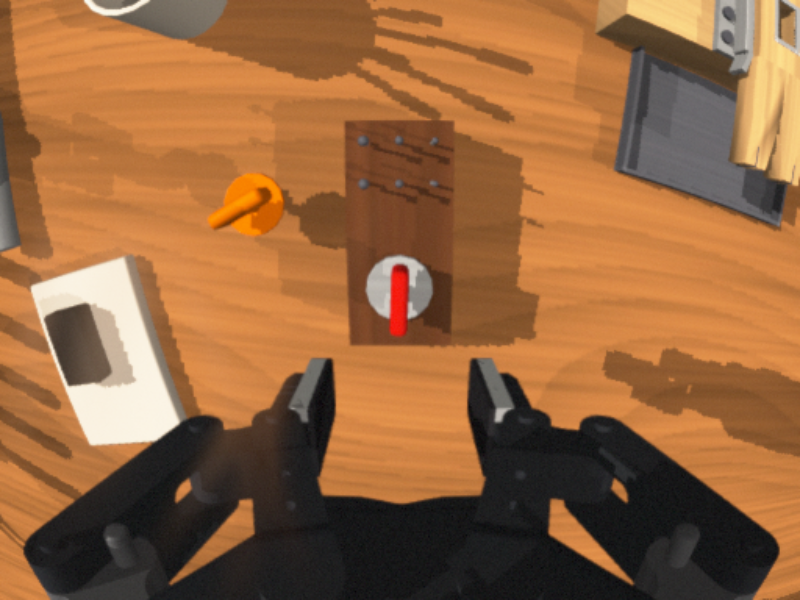

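The view shows the red wing at (399,300) above its steel collar in the dark block, midway between the fingers. The burs are ahead of it and the orange look-alike is to the left. Measured (425.2,221.9), yaw 5.9°. Now I'll grasp it.

Request:
send_rows(deltas=[{"dx":4.6,"dy":1.3,"dz":-30,"rx":0,"ry":0,"rz":-0.5},{"dx":4.6,"dy":1.3,"dz":-60,"rx":0,"ry":0,"rz":-0.5},{"dx":4.6,"dy":1.3,"dz":-85,"rx":0,"ry":0,"rz":-0.5},{"dx":4.6,"dy":1.3,"dz":-104,"rx":0,"ry":0,"rz":-0.5},{"dx":4.6,"dy":1.3,"dz":-104,"rx":0,"ry":0,"rz":-0.5}])

```text
clock: 12.37
tcp_pos: [0.4247, 0.2201, 0.0654]
orientation: [3.134, 0.16, -0.008]
contact_force: [-0.2, -0.1, -0.1]
grip_width: 0.0454
gripper_force: 0.0
```

Request:
send_rows(deltas=[{"dx":0,"dy":0,"dz":0,"rx":0,"ry":0,"rz":0},{"dx":0,"dy":0,"dz":0,"rx":0,"ry":0,"rz":0}])

```text
clock: 12.53
tcp_pos: [0.4268, 0.2227, 0.0695]
orientation: [-3.137, -0.162, -0.003]
contact_force: [0.8, 0.1, 0.7]
grip_width: 0.045
gripper_force: 0.0
```

Request:
send_rows(deltas=[{"dx":0,"dy":0,"dz":0,"rx":0,"ry":0,"rz":0},{"dx":0,"dy":0,"dz":0,"rx":0,"ry":0,"rz":0},{"dx":0,"dy":0,"dz":0,"rx":0,"ry":0,"rz":0},{"dx":0,"dy":0,"dz":0,"rx":0,"ry":0,"rz":0},{"dx":0,"dy":0,"dz":0,"rx":0,"ry":0,"rz":0}], jaw=3, newtons=60)

```text
clock: 12.95
tcp_pos: [0.4264, 0.2231, 0.0695]
orientation: [-3.137, -0.164, -0.003]
contact_force: [-0.6, -0.9, 6.1]
grip_width: 0.0079
gripper_force: 59.1
```

```bash
python3 st.py
```

```text
12.95 [0.4264 0.2231 0.0695] [-0.6 -0.9  6.1] 0.0079 ytool -84.02 [ 2.e-03  6.e-04 -1.e+00]
in holder frame mm: x -223.1 y 215.6
```

Request:
send_rows(deltas=[{"dx":0,"dy":0,"dz":8,"rx":0,"ry":0,"rz":0},{"dx":0,"dy":0,"dz":22,"rx":0,"ry":0,"rz":0},{"dx":0,"dy":0,"dz":45,"rx":0,"ry":0,"rz":0},{"dx":0,"dy":0,"dz":80,"rx":0,"ry":0,"rz":0},{"dx":0,"dy":0,"dz":115,"rx":0,"ry":0,"rz":0}])

```text
clock: 13.37
tcp_pos: [0.4245, 0.2224, 0.1846]
orientation: [3.137, 0.165, -0.003]
contact_force: [1.7, 0.1, -1.3]
grip_width: 0.008
gripper_force: 58.5
```

Request:
send_rows(deltas=[{"dx":20,"dy":-22,"dz":10,"rx":0,"ry":0,"rz":-2},{"dx":42,"dy":-46,"dz":15,"rx":0,"ry":0,"rz":-4},{"dx":64,"dy":-70,"dz":15,"rx":0,"ry":0,"rz":-6},{"dx":86,"dy":-94,"dz":15,"rx":0,"ry":0,"rz":-8},{"dx":108,"dy":-118,"dz":15,"rx":0,"ry":0,"rz":-9.2}])

```text
clock: 13.78
tcp_pos: [0.5342, 0.1036, 0.1995]
orientation: [-3.14, 0.09, -0.001]
contact_force: [-0.1, 1.0, -1.4]
grip_width: 0.0078
gripper_force: 58.4
```

Request:
send_rows(deltas=[{"dx":22,"dy":-24,"dz":0,"rx":0,"ry":0,"rz":0},{"dx":44,"dy":-48,"dz":0,"rx":0,"ry":0,"rz":0},{"dx":66,"dy":-72,"dz":0,"rx":0,"ry":0,"rz":0},{"dx":86,"dy":-94,"dz":0,"rx":0,"ry":0,"rz":0},{"dx":101,"dy":-111,"dz":0,"rx":0,"ry":0,"rz":0}])

```text
clock: 14.2
tcp_pos: [0.6357, -0.0089, 0.1989]
orientation: [3.14, -0.091, 0.001]
contact_force: [0.7, 0.4, -0.7]
grip_width: 0.0077
gripper_force: 58.5
```

Request:
send_rows(deltas=[{"dx":0,"dy":0,"dz":0,"rx":0,"ry":0,"rz":0},{"dx":0,"dy":0,"dz":0,"rx":0,"ry":0,"rz":0},{"dx":0,"dy":0,"dz":0,"rx":0,"ry":0,"rz":0}])

```text
clock: 14.45
tcp_pos: [0.6339, -0.0053, 0.1985]
orientation: [-3.14, 0.087, 0.001]
contact_force: [-0.7, 1.4, -0.9]
grip_width: 0.0077
gripper_force: 58.5
```

```bash
python3 st.py; python3 - <<'E'
from h import *
print(np.array(r.get_obs()['joints']).round(2))
d=cap('wrist'); P=cloud(d,True); z=P[...,2]; hsv=cv2.cvtColor(d['frame'],cv2.COLOR_BGR2HSV)
cv2.imwrite('pics/j.png',cv2.resize(d['frame'],(800,600)))
t=r.get_obs()['tcp_pos']
m=((hsv[...,0]<6)|(hsv[...,0]>174))&(hsv[...,1]>150)&(hsv[...,2]>60)&(np.abs(P[...,0]-t[0])<.05)&(np.abs(P[...,1]-t[1])<.05)&(z>.12)
p=P[m]; print(len(p),p.mean(0).round(4),cv2.minAreaRect(p[:,:2].astype(np.float32)*1000))
g=(np.hypot(P[...,0]-t[0],P[...,1]-t[1])<.03)&(np.abs(z-t[2]+.0205)<.006)&(hsv[...,1]<80); p=P[g]; print('collar',len(p),p.mean(0).round(4),cv2.minEnclosingCircle(p[:,:2].astype(np.float32)*1000),np.median(p[:,2]))
E
```

```text
14.45 [ 0.6339 -0.0053  0.1985] [-0.7  1.4 -0.9] 0.0077 ytool -93.16 [-7.e-04  8.e-04 -1.e+00]
in holder frame mm: x -3.6 y -1.3
[ 0.07  0.46 -0.22  1.69  0.12  1.   -1.81]
1354 [ 0.6377 -0.0059  0.211 ] ((633.3399658203125, -5.3380126953125), (9.277061462402344, 34.06659698486328), 86.1115951538086)
collar 975 [ 0.6439 -0.0061  0.1792] ((635.9589233398438, -5.812297821044922), 18.403764724731445) 0.17928574303055542
```

View pics/j.png

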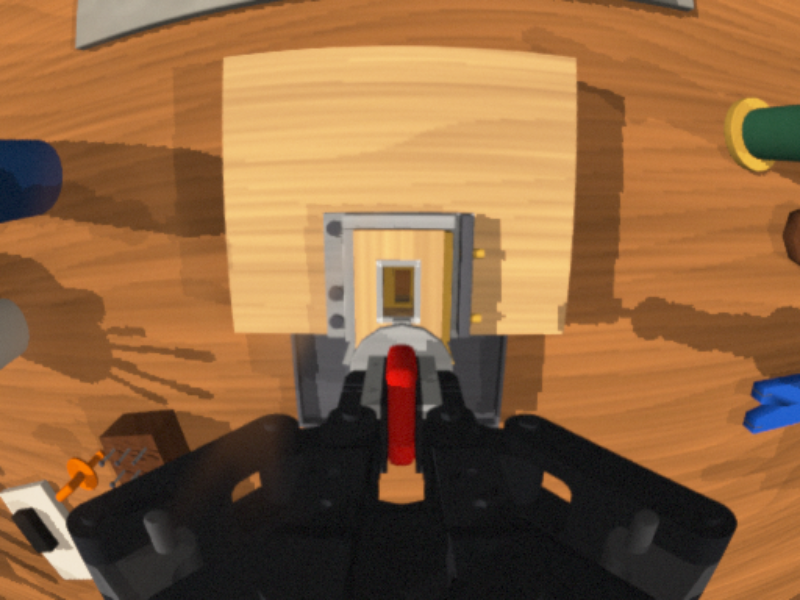

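The view shows the screw held upright: red wing at (402,400), collar around (400,345), and the brass slot still visible at (402,288). I'll refine the screw-to-slot offset.

```bash
cat > scr.py <<'E'
from h import *
from scipy.optimize import least_squares
d=load('wrist'); P=cloud(d,True); z=P[...,2]; hsv=cv2.cvtColor(d['frame'],cv2.COLOR_BGR2HSV); t=r.get_obs()['tcp_pos']
g=(np.hypot(P[...,0]-t[0],P[...,1]-t[1])<.03)&(np.abs(z-t[2]+.0205)<.006)&(hsv[...,1]<80)
p=P[g]; A=np.c_[p[:,:2]-t[:2],np.ones(len(p))]; c=np.linalg.lstsq(A,p[:,2],rcond=None)[0]; print('collar slope',c[:2].round(3),'z@tcp',c[2].round(4))
# front arc: first collar pixel per column; sub-edge -0.5
E=np.array([(u,np.where(g[:,u])[0].min()-.5) for u in np.where(g.sum(0)>3)[0]])
q=onplane(d,E,c[2],True)[:,:2]*1000; k=q[:,0]>t[0]*1000+8; q=q[k]
s=least_squares(lambda a:np.hypot(q[:,0]-a[0],q[:,1]-a[1])-19,[t[0]*1000,t[1]*1000],loss='soft_l1'); print('collar centre',s.x.round(2),'n',k.sum(),'rms',np.sqrt((s.fun**2).mean()).round(2))
m=((hsv[...,0]<6)|(hsv[...,0]>174))&(hsv[...,1]>150)&(hsv[...,2]>60)&(np.abs(P[...,0]-t[0])<.05)&(np.abs(P[...,1]-t[1])<.05)&(z>t[2])
w=P[m]; print('wing z pct',np.percentile(w[:,2],[5,50,95]).round(4)); w=w[np.abs(w[:,2]-np.median(w[:,2]))<.003]
f=np.polyfit(w[:,0],w[:,2],1); f2=np.polyfit(w[:,0],w[:,1],1); print('wing top slope x',f[0].round(3),'yaw',np.degrees(np.arctan(f2[0])).round(2),'y@tcpx',np.polyval(f2,t[0]).round(4),'x range',np.percentile(w[:,0],[0.5,99.5]).round(4))
# slot by hue
x0,x1,y0,y1=236,276,160,212
h=hsv[y0:y1,x0:x1]; b=((h[...,0]<=16)&(h[...,2]<125)).astype(np.uint8)
cs=sorted(cv2.findContours(b,0,1)[0],key=cv2.contourArea)[-2:]
for cc in cs: print('dark',cv2.boundingRect(cc+[x0,y0]),onplane(d,[(cv2.boundingRect(cc+[x0,y0])[0]+cv2.boundingRect(cc)[2]/2-.5,cv2.boundingRect(cc+[x0,y0])[1])],.0555,True)*1000)
st=(hsv[...,1]<60)&(hsv[...,2]>120); mm=np.zeros_like(st); mm[160:206,236:276]=1
c2=max(cv2.findContours((st&mm).astype(np.uint8),0,1)[0],key=cv2.contourArea); print('frame',cv2.minAreaRect(onplane(d,c2[:,0],.076,True)[:,:2].astype(np.float32)*1000))
E
python3 scr.py
```

```text
collar slope [-0.026 -0.001] z@tcp 0.1795
collar centre [632.98  -5.57] n 60 rms 0.25
wing z pct [0.203  0.2128 0.2142]
wing top slope x -0.024 yaw -2.9 y@tcpx -0.0057 x range [0.6173 0.6498]
dark (245, 196, 20, 9) [[621.76461505  -3.01053314  55.5       ]]
dark (253, 173, 10, 20) [[644.31822865  -7.16408348  55.5       ]]
frame ((636.768798828125, -3.978057861328125), (24.445384979248047, 34.955360412597656), 86.81493377685547)
```

Request:
send_rows(deltas=[{"dx":0.7,"dy":-0.3,"dz":-20,"rx":0,"ry":-1.4,"rz":-0.2},{"dx":1.3,"dy":-0.5,"dz":-40,"rx":0,"ry":-1.4,"rz":-0.2},{"dx":1.3,"dy":-0.5,"dz":-50,"rx":0,"ry":-1.4,"rz":-0.2},{"dx":1.3,"dy":-0.5,"dz":-50,"rx":0,"ry":-1.4,"rz":-0.2},{"dx":1.3,"dy":-0.5,"dz":-50,"rx":0,"ry":-1.4,"rz":-0.2}])

```text
clock: 14.92
tcp_pos: [0.6354, -0.0058, 0.1484]
orientation: [-3.139, 0.091, -0.037]
contact_force: [0.6, -0.8, -1.3]
grip_width: 0.008
gripper_force: 58.5
```

```bash
python3 st.py; sed -i "s/d=load('wrist')/d=cap('wrist')/" scr.py; python3 scr.py 2>&1 | head -4
```

```text
14.9167 [ 0.6354 -0.0058  0.1484] [ 0.6 -0.8 -1.3] 0.008 ytool -93.33 [ 2.350e-02  2.000e-04 -9.997e-01]
in holder frame mm: x -2.0 y -1.7
collar slope [-0.002  0.001] z@tcp 0.1294
collar centre [634.95  -6.21] n 59 rms 0.22
wing z pct [0.1534 0.1627 0.1639]
wing top slope x -0.006 yaw -3.13 y@tcpx -0.0063 x range [0.6185 0.6512]
```

The screw is upright and centred over the slot to within about 0.5 mm, so I'll descend.

Request:
send_rows(deltas=[{"dx":0,"dy":0.2,"dz":-10,"rx":0,"ry":0,"rz":0},{"dx":0,"dy":0.2,"dz":-20,"rx":0,"ry":0,"rz":0},{"dx":0,"dy":0.2,"dz":-28,"rx":0,"ry":0,"rz":0},{"dx":0,"dy":0.2,"dz":-32,"rx":0,"ry":0,"rz":0},{"dx":0,"dy":0.2,"dz":-32,"rx":0,"ry":0,"rz":0}])

```text
clock: 15.38
tcp_pos: [0.6348, -0.0066, 0.1147]
orientation: [-3.14, 0.093, -0.034]
contact_force: [-0.2, -0.2, -2.4]
grip_width: 0.0076
gripper_force: 58.5
```

```bash
python3 st.py; python3 scr.py 2>&1 | head -4
```

```text
15.3833 [ 0.6348 -0.0066  0.1147] [-0.2 -0.2 -2.4] 0.0076 ytool -93.40 [ 2.170e-02 -3.000e-04 -9.998e-01]
in holder frame mm: x -2.5 y -2.5
collar slope [-0.005  0.001] z@tcp 0.0956
collar centre [634.34  -6.89] n 60 rms 0.24
wing z pct [0.1198 0.129  0.1302]
wing top slope x -0.003 yaw -3.06 y@tcpx -0.007 x range [0.618  0.6507]
```

Request:
send_rows(deltas=[{"dx":0.6,"dy":0.8,"dz":0,"rx":0,"ry":0,"rz":0},{"dx":0.6,"dy":0.8,"dz":-1.5,"rx":0,"ry":0,"rz":0},{"dx":0.6,"dy":0.8,"dz":-3,"rx":0,"ry":0,"rz":0},{"dx":0.6,"dy":0.8,"dz":-4,"rx":0,"ry":0,"rz":0}])

```text
clock: 15.77
tcp_pos: [0.6367, -0.0056, 0.1126]
orientation: [-3.139, 0.093, -0.039]
contact_force: [-0.4, 0.4, 5.2]
grip_width: 0.0079
gripper_force: 59.1
```

```bash
python3 st.py; python3 scr.py 2>&1 | head -2
```

```text
15.7667 [ 0.6367 -0.0056  0.1126] [-0.4  0.4  5.2] 0.0079 ytool -93.40 [ 2.510e-02 -1.000e-04 -9.997e-01]
in holder frame mm: x -0.7 y -1.4
collar slope [ 0.001 -0.001] z@tcp 0.0936
collar centre [636.29  -5.97] n 60 rms 0.23
```

Light contact on the plate, and x is about 1.2 mm too far. I'll feel back in x.

Request:
send_rows(deltas=[{"dx":-0.6,"dy":0,"dz":0,"rx":0,"ry":0,"rz":0},{"dx":-1.2,"dy":0,"dz":0,"rx":0,"ry":0,"rz":0},{"dx":-1.2,"dy":0,"dz":0,"rx":0,"ry":0,"rz":0}])

```text
clock: 16.07
tcp_pos: [0.6351, -0.0057, 0.1124]
orientation: [-3.139, 0.093, -0.038]
contact_force: [0.6, 0.1, -1.0]
grip_width: 0.0079
gripper_force: 58.7
```

```bash
python3 st.py; python3 scr.py 2>&1 | head -2
```

```text
16.0667 [ 0.6351 -0.0057  0.1124] [ 0.6  0.1 -1. ] 0.0079 ytool -93.40 [ 2.430e-02 -2.000e-04 -9.997e-01]
in holder frame mm: x -2.4 y -1.6
collar slope [ 0.    -0.003] z@tcp 0.0933
collar centre [634.58  -6.06] n 60 rms 0.25
```

Request:
send_rows(deltas=[{"dx":0.2,"dy":0,"dz":-1,"rx":0,"ry":0,"rz":0},{"dx":0.2,"dy":0,"dz":-2,"rx":0,"ry":0,"rz":0},{"dx":0.2,"dy":0,"dz":-2,"rx":0,"ry":0,"rz":0}])

```text
clock: 16.37
tcp_pos: [0.6351, -0.0057, 0.1099]
orientation: [-3.139, 0.093, -0.037]
contact_force: [-0.7, 0.6, -1.7]
grip_width: 0.0081
gripper_force: 58.7
```

```bash
python3 st.py; python3 scr.py 2>&1 | head -2
```

```text
16.3667 [ 0.6351 -0.0057  0.1099] [-0.7  0.6 -1.7] 0.0081 ytool -93.40 [ 2.370e-02 -2.000e-04 -9.997e-01]
in holder frame mm: x -2.3 y -1.6
collar slope [-0.012  0.001] z@tcp 0.0909
collar centre [634.67  -6.03] n 60 rms 0.23
```

It is in the slot with no resistance, so I'll continue down.

Request:
send_rows(deltas=[{"dx":0,"dy":0,"dz":-1.5,"rx":0,"ry":0,"rz":0},{"dx":0,"dy":0,"dz":-3,"rx":0,"ry":0,"rz":0},{"dx":0,"dy":0,"dz":-4.5,"rx":0,"ry":0,"rz":0},{"dx":0,"dy":0,"dz":-6,"rx":0,"ry":0,"rz":0},{"dx":0,"dy":0,"dz":-6,"rx":0,"ry":0,"rz":0}])

```text
clock: 16.83
tcp_pos: [0.6352, -0.0057, 0.1039]
orientation: [-3.139, 0.093, -0.037]
contact_force: [-0.3, -1.0, -1.1]
grip_width: 0.0079
gripper_force: 58.7
```

```bash
python3 st.py; python3 scr.py 2>&1 | head -2
```

```text
16.8333 [ 0.6352 -0.0057  0.1039] [-0.3 -1.  -1.1] 0.0079 ytool -93.40 [ 2.380e-02 -1.000e-04 -9.997e-01]
in holder frame mm: x -2.2 y -1.6
collar slope [-0.327 -0.009] z@tcp 0.0874
collar centre [639.92  -4.04] n 63 rms 1.97
```

Collar seating is expected at TCP z of about 0.100. I'll go down gently.

Request:
send_rows(deltas=[{"dx":0,"dy":0,"dz":-1,"rx":0,"ry":0,"rz":0},{"dx":0,"dy":0,"dz":-2,"rx":0,"ry":0,"rz":0},{"dx":0,"dy":0,"dz":-2.5,"rx":0,"ry":0,"rz":0},{"dx":0,"dy":0,"dz":-2.5,"rx":0,"ry":0,"rz":0}])

```text
clock: 17.22
tcp_pos: [0.6354, -0.0057, 0.1018]
orientation: [-3.139, 0.093, -0.038]
contact_force: [-0.2, -0.1, -1.0]
grip_width: 0.008
gripper_force: 58.7
```

Request:
send_rows(deltas=[{"dx":0,"dy":0,"dz":-0.7,"rx":0,"ry":0,"rz":0},{"dx":0,"dy":0,"dz":-1.2,"rx":0,"ry":0,"rz":0},{"dx":0,"dy":0,"dz":-1.2,"rx":0,"ry":0,"rz":0}])

```text
clock: 17.47
tcp_pos: [0.6356, -0.0057, 0.101]
orientation: [-3.139, 0.093, -0.039]
contact_force: [-0.2, -0.4, 1.7]
grip_width: 0.008
gripper_force: 59.2
```

Request:
send_rows(deltas=[{"dx":0,"dy":0,"dz":-0.7,"rx":0,"ry":0,"rz":0},{"dx":0,"dy":0,"dz":-1.2,"rx":0,"ry":0,"rz":0},{"dx":0,"dy":0,"dz":-1.2,"rx":0,"ry":0,"rz":0}])

```text
clock: 17.72
tcp_pos: [0.6357, -0.0056, 0.1008]
orientation: [-3.14, 0.093, -0.039]
contact_force: [-3.9, 0.2, 10.1]
grip_width: 0.0077
gripper_force: 60.4
```

```bash
python3 st.py; python3 - <<'E'
from h import *
print(np.array(r.get_obs()['joints']).round(2), r.get_obs()['moment'])
E
```

```text
17.7167 [ 0.6357 -0.0056  0.1008] [-3.9  0.2 10.1] 0.0077 ytool -93.41 [ 2.500e-02 -3.000e-04 -9.997e-01]
in holder frame mm: x -1.7 y -1.5
[ 0.06  0.57 -0.2   1.78  0.16  0.79 -1.85] [-0.01416421  1.09845968  0.03539867]
```

The collar is seated at about 10 N. I'll ease off slightly and turn clockwise.

Request:
send_rows(deltas=[{"dx":0,"dy":0,"dz":0.7,"rx":0,"ry":0,"rz":0},{"dx":0,"dy":0,"dz":0.7,"rx":0,"ry":0,"rz":-6},{"dx":0,"dy":0,"dz":0.7,"rx":0,"ry":0,"rz":-12},{"dx":0,"dy":0,"dz":0.7,"rx":0,"ry":0,"rz":-18},{"dx":0,"dy":0,"dz":0.7,"rx":0,"ry":0,"rz":-24}])

```text
clock: 18.13
tcp_pos: [0.636, -0.0069, 0.101]
orientation: [3.044, -0.752, 0.04]
contact_force: [-1.2, -2.5, 5.7]
grip_width: 0.0079
gripper_force: 59.4
```

```bash
python3 st.py; python3 -c "
from h import *
print(r.get_obs()['moment'])"
```

```text
18.1333 [ 0.636  -0.0069  0.101 ] [-1.2 -2.5  5.7] 0.0079 ytool -117.74 [ 0.0235 -0.0114 -0.9997]
in holder frame mm: x -1.4 y -2.8
[-0.4871391   0.41757875  0.04125234]
```

Request:
send_rows(deltas=[{"dx":0,"dy":0.3,"dz":0,"rx":0,"ry":0,"rz":-6},{"dx":0,"dy":0.5,"dz":0,"rx":0,"ry":0,"rz":-12},{"dx":0,"dy":0.5,"dz":0,"rx":0,"ry":0,"rz":-18},{"dx":0,"dy":0.5,"dz":0,"rx":0,"ry":0,"rz":-24},{"dx":0,"dy":0.5,"dz":0,"rx":0,"ry":0,"rz":-30}])

```text
clock: 18.55
tcp_pos: [0.6356, -0.0061, 0.1009]
orientation: [2.741, -1.511, 0.036]
contact_force: [-1.2, -1.4, 6.7]
grip_width: 0.0075
gripper_force: 59.6
```

```bash
python3 st.py; python3 -c "
from h import *
print(r.get_obs()['moment'])"
```

```text
18.55 [ 0.6356 -0.0061  0.1009] [-1.2 -1.4  6.7] 0.0075 ytool -147.73 [ 0.0146 -0.0208 -0.9997]
in holder frame mm: x -1.8 y -2.0
[-0.2979811   0.66616322  0.1157788 ]
```

Request:
send_rows(deltas=[{"dx":0,"dy":0,"dz":0,"rx":0,"ry":0,"rz":-6},{"dx":0,"dy":0,"dz":0,"rx":0,"ry":0,"rz":-12},{"dx":0,"dy":0,"dz":0,"rx":0,"ry":0,"rz":-18},{"dx":0,"dy":0,"dz":0,"rx":0,"ry":0,"rz":-24},{"dx":0,"dy":0,"dz":0,"rx":0,"ry":0,"rz":-28}])

```text
clock: 18.97
tcp_pos: [0.6356, -0.0059, 0.1011]
orientation: [2.292, -2.127, 0.03]
contact_force: [-2.9, -1.0, -0.2]
grip_width: 0.0077
gripper_force: 58.8
```

Request:
send_rows(deltas=[{"dx":0,"dy":0,"dz":0,"rx":0,"ry":0,"rz":-3},{"dx":0,"dy":0,"dz":0,"rx":0,"ry":0,"rz":-6},{"dx":0,"dy":0,"dz":0,"rx":0,"ry":0,"rz":-6}])

```text
clock: 19.22
tcp_pos: [0.6354, -0.0057, 0.1009]
orientation: [2.179, -2.238, 0.03]
contact_force: [-3.2, -0.5, 9.6]
grip_width: 0.0082
gripper_force: 60.1
```

```bash
python3 st.py; python3 -c "
from h import *
print(r.get_obs()['moment'])"; sed -n 1,30p scr.py | grep -v xx >/dev/null; python3 - <<'E'
from h import *
d=cap('wrist'); P=cloud(d,True); hsv=cv2.cvtColor(d['frame'],cv2.COLOR_BGR2HSV); z=P[...,2]; t=r.get_obs()['tcp_pos']
m=((hsv[...,0]<6)|(hsv[...,0]>174))&(hsv[...,1]>150)&(hsv[...,2]>60)&(np.hypot(P[...,0]-t[0],P[...,1]-t[1])<.04)&(z>t[2])
w=P[m]; print(len(w),w.mean(0).round(4),cv2.minAreaRect(w[:,:2].astype(np.float32)*1000))
E
```

```text
19.2167 [ 0.6354 -0.0057  0.1009] [-3.2 -0.5  9.6] 0.0082 ytool 178.47 [ 4.000e-04 -2.610e-02 -9.997e-01]
in holder frame mm: x -2.1 y -1.6
[-0.28141846  0.95471402  0.01827039]
1302 [ 0.6362 -0.0082  0.1141] ((636.3958129882812, -5.115324020385742), (34.244651794433594, 8.811458587646484), 87.63045501708984)
```

The screw has turned about 88–89°, with its wing now across the slots. I'll ease off, release and lift straight up.

Request:
send_rows(deltas=[{"dx":0,"dy":0,"dz":0.6,"rx":0,"ry":0,"rz":0},{"dx":0,"dy":0,"dz":0.8,"rx":0,"ry":0,"rz":0}])

```text
clock: 19.43
tcp_pos: [0.6353, -0.0056, 0.101]
orientation: [2.182, -2.236, 0.029]
contact_force: [-0.6, -1.6, 0.7]
grip_width: 0.0076
gripper_force: 58.9
```

Request:
send_rows(deltas=[{"dx":0,"dy":0,"dz":0,"rx":0,"ry":0,"rz":0},{"dx":0,"dy":0,"dz":0,"rx":0,"ry":0,"rz":0},{"dx":0,"dy":0,"dz":0,"rx":0,"ry":0,"rz":0},{"dx":0,"dy":0,"dz":0,"rx":0,"ry":0,"rz":0},{"dx":0,"dy":0,"dz":0,"rx":0,"ry":0,"rz":0}], jaw=40)

```text
clock: 19.85
tcp_pos: [0.6355, -0.005, 0.1009]
orientation: [2.183, -2.237, 0.028]
contact_force: [0.3, 0.6, 0.1]
grip_width: 0.0401
gripper_force: 0.0
```

Request:
send_rows(deltas=[{"dx":0,"dy":0,"dz":15,"rx":0,"ry":0,"rz":0},{"dx":0,"dy":0,"dz":40,"rx":0,"ry":0,"rz":0},{"dx":0,"dy":0,"dz":75,"rx":0,"ry":0,"rz":0},{"dx":0,"dy":0,"dz":90,"rx":0,"ry":0,"rz":0},{"dx":0,"dy":0,"dz":90,"rx":0,"ry":0,"rz":0}])

```text
clock: 20.27
tcp_pos: [0.638, -0.0055, 0.1951]
orientation: [2.186, -2.241, 0.035]
contact_force: [0.4, 0.3, 0.7]
grip_width: 0.04
gripper_force: 0.0
```

```bash
python3 st.py; python3 - <<'E'
from h import *
d=cap('wrist'); P=cloud(d,True); hsv=cv2.cvtColor(d['frame'],cv2.COLOR_BGR2HSV); z=P[...,2]
near=np.hypot(P[...,0]-.636,P[...,1]+.005)<.035
m=((hsv[...,0]<6)|(hsv[...,0]>174))&(hsv[...,1]>150)&(hsv[...,2]>60)&near
w=P[m]; print('wing',len(w),np.percentile(w[:,2],[50,98]).round(4)); w=w[w[:,2]>np.percentile(w[:,2],98)-.005]; print(cv2.minAreaRect(w[:,:2].astype(np.float32)*1000))
g=near&(hsv[...,1]<70)&(z>.077)&(z<.088); p=P[g]; c=np.linalg.lstsq(np.c_[p[:,:2]-[.636,-.005],np.ones(len(p))],p[:,2],rcond=None)[0]; print('collar',len(p),c.round(4),cv2.minEnclosingCircle(p[:,:2].astype(np.float32)*1000))
b=(hsv[...,1]>60)&(hsv[...,0]>10)&(z>.072)&(z<.083)&(np.abs(P[...,1])<.04)&(P[...,0]>.5)&(P[...,0]<.69); print('pin',cv2.minAreaRect(P[b][:,:2].astype(np.float32)*1000),np.median(z[b]))
E
```

```text
20.2667 [ 0.638  -0.0055  0.1951] [0.4 0.3 0.7] 0.04 ytool 178.59 [ 0.0077 -0.0239 -0.9997]
in holder frame mm: x 0.5 y -1.2
wing 480 [0.115  0.1167]
((636.1168212890625, -5.935224533081055), (33.367042541503906, 7.654102325439453), 89.02271270751953)
collar 1061 [-0.0227  0.0009  0.0813] ((637.0386962890625, -4.227839469909668), 21.48335838317871)
pin ((605.8065185546875, -3.560131072998047), (61.682823181152344, 149.30702209472656), 86.88983917236328) 0.07753220412962289
```

The checks agree: the collar top is 4 mm above the pin, the wing is about 88° from the slots and centred within 2 mm, and the pin hasn't moved. Handing in.

```bash
python3 -c "
from bench import r
print(r.hand_in())"
```

```text
the job is handed in; nothing more can be done
None
```

I handed in the job at about 20 s: the pin is home in the holder, the screw is through both slots and turned about 88° clockwise (no firm stop felt), and the gripper is clear; the hand-in returned no verdict.

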